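# Unscrew the cap of a tilted sample bottle

### The job

Unscrew the orange cap of the amber sample bottle that leans in its white stand until the thread lets go, lift it off, and set it down flat, top side up, in the empty flat blue tray. Do not drop it, leave the other things on the bench where they are, and let go at the end.

Things in the scene. Friction and masses are not known exactly. Their poses are not given: they have to be found in the camera images.
- cap_center (a point): centre (on the axis, half-way up) of the orange screw cap: a loose ribbed round cap 50 mm in diameter and 28 mm tall, 40 g, hollow below, white disc on top. Its z axis runs along the cap's axis, out through its top. At the start it is screwed fully home on the bottle, so its axis leans with the bottle, and this point lies 9 mm below jar_mouth along the axis
- jar_mouth (a point): centre of the rim of the amber bottle's neck (neck 37 mm wide, 43 mm in diameter over the thread, body 62 mm wide), which is fixed in the white stand (base 140 x 100 mm) and cannot move. About 19 mm of neck shows between the closed cap's lower rim and the sloping shoulder
- jar: the amber bottle itself: origin at the centre of its bottom, z axis along the bottle out through the mouth (mouth at z = 108 mm). The axis leans 30 degrees from vertical, its mouth towards the robot's side (towards the stand's -x).
- thread: the thread on the neck (same origin and axes as the bottle). Right-hand: the cap comes off turning anticlockwise seen from its top, rising 6 mm a turn along the axis, with 1 to 2 mm of play. It lets go after 2 turns (12 mm); the cap must then rise about 12 mm more along the axis until its rim clears the neck. It turns lightly, and the cap stays put when let go
- tray: the empty flat blue tray, fixed, 130 mm (its x) by 150 mm (its y), wall 4 mm thick and 18 mm high; origin at the centre of its underside, floor 4 mm above that
- vial: bystander: small amber bottle with white cap, 42 mm wide, 80 mm tall, loose; origin under its centre
- petri: bystander: clear flat round dish, 60 mm wide, 15 mm tall, loose; origin under its centre
- slidebox: bystander: white slide box 85 x 35 x 32 mm, loose; origin under its centre
- cardbox: bystander: small brown carton 70 x 100 x 45 mm, loose; origin under its centre
- microscope: bystander: white microscope, fixed, about 300 x 190 mm, 410 mm tall; origin under the centre of its foot
- instruments: bystander: deep blue tray full of scissors, fixed, 290 x 170 x 62 mm; origin under its centre (not the tray to use)
Not all that is in view belongs to the job. There is more than one size of the part that bears cap_center; the job needs the largest. Several things have the shape of the tray; the one meant has the colours described above.

How it is judged:
By the outcome, as a careful person would: the job done as asked, in the order asked, and still so for the second after the job is handed in, with the robot touching nothing.
It also fails if it takes over 72 s, if anything falls off the work surface, if the arm or the gripper's body presses on something with over 40 N, if the wrist force passes 120 N, or if a joint passes its speed limit or range.

### The arm

A 7-joint arm with a two-finger parallel gripper is mounted at the origin on the work surface. World frame = base frame: x ahead of the robot, y to its left, z up, the work surface at z = 0. Lengths are in m, angles in degrees, forces in N, time in s.
With the tool pointing down it reaches from about 0.425 to 0.95 m from the base axis. Payload 4.7 kg.
Tool frame: the origin (TCP) lies on the front face of the gripper's body, between the roots of the fingers; the fingertips stand 73 mm ahead of it and the grasp point (between the pads) lies 54 mm ahead of it; z points along the fingers, x is the direction in which the jaws open and shut, and the axes are right-handed (so a half turn about z gives the same grasp; the last joint's range is limited). The gripper opens to 85 mm and grips with 20 to 120 N. Pads are 22 mm wide; open, the fingers measure 114 mm over their backs; the gripper's body (76 mm by 85 mm) begins 54 mm behind the grasp point. The pads swing forward as they close: fully open they stand 13 mm farther back than shut.
Start: joints at [-70.353, 26.849, -2.785, 87.806, 1.381, 65.374, -4.715], TCP at [0.245, 0.629, 0.304] pointing down, gripper open.
Joint ranges: [-148.3, 148.3], [-19.14, 114.17], [-79.39, 73.82], [5.75, 140.21], [-59.74, 239.74], [12.07, 113.84], [-152.46, 152.46]. Speed limits (degrees/s): [147.25, 147.25, 180, 180, 180, 180, 180].

### API

Orientations are given as a 3x3 rotation matrix whose columns are the frame's x, y, z axes.
In Python, from bench import arm gives the robot as it stands.
- The arm moves only by the tool arm_command, never from a script. Its arguments are lists of equal length, an entry for each row: "xyz": the shift along the tool's x, y, z in mm, a list of three; "spin": the turn about the tool's z in degrees; "claw": the gripper's target within -1 to 1 (fully open at 1, half-way at 0, shut at -1). A call has 1 to 12 rows; each row is the pose to reach, as a shift and turn from the pose commanded when the call began, along the tool's axes at that moment; what a row does not reach only later rows make up. A row lasts 1/8 s, in which the tool goes at most 62.5 mm and 10.7 degrees, less where a joint would pass 70% of its speed; a pose out of reach is approached as far as the arm can. A call with a gripper value outside its range is refused whole. The fingers move at their own pace and stop on an object; the grip force is fixed at half the most. Time passes only in rows, so rows that repeat a pose let the fingers close. It gives the time, the measured TCP pose, the force and the opening at its end, in the units of the state.
- arm.read_state(): the state, without advancing time (a new reading comes with each control period).
- arm.camera(name): name is "side" or "top" or "wrist"; returns a dict with "img" (480x640x3 uint8, red, green, blue), "intrinsics" (3x3 intrinsics, pixels), "R" (3x3) and "t" (3): a world point X has camera coordinates R X + t; the wrist camera has in their place "tool_from_camera" (4x4, takes a point from camera to tool coordinates, whose origin is the TCP and whose axes are the tool frame's). Camera axes: x right, y down, z forward; pixel columns grow to the right and rows downward; lengths in m; the calibration is good to about 2 mm. The wrist camera is an equidistant fisheye: a pixel r from the principal point sees the ray r / f radians off the axis. A picture is of the moment at which its call begins: read the wrist's pose just before it. There is no depth.
- arm.sign_off(): hands the job in, once; it reports no verdict.
Trained networks look in the newest picture that a camera, given by its name, has taken for a name from the list of things; names that differ only in an ending like _2 or _b are one class to them, and where a whole thing is asked for, a point or a joint stands for the part that bears it (a point fixed in the world has none). Each returns a list of dicts, best first, with "conf" (0 to 1); they miss things now and then, are a little off and sometimes report something else, mostly with a low value. They report only what shows in the picture. A call takes as long as a camera call. They do not tell look-alikes from the thing itself.
- arm.search_frame(camera, target): "bbox" ([left, top, width, height] in pixels, round what is visible of it).
The state is a dict: "clock": time; "q": joint angles; "qvel": joint speeds; "joint_torque": joint torques, N m; "tcp_pos": TCP position; "tcp_rot": TCP orientation; "force": force on the tool from outside, world axes, zero at the start; "ft_torque": the same for the moment, N m; "width": finger opening in m.
Only numpy, scipy, OpenCV 4.12 (cv2) and the standard library are available. Lean on these libraries where they do the work, as an engineer would, in place of code of your own. Each camera call takes 0.05 s, during which the arm holds its last target. There are 200 camera calls.

## Working session

There is one attempt and no reset: what is moved stays moved. The work goes in short steps, Python scripts to look and compute and a tool call to move; the robot and the scene stay as the last step left them, time stands still between calls to the robot, and variables do not carry over. Pictures are saved under pics/ and viewed, about 8 in all and at most 12, crops included, and the job is handed in when it is done.

Besides the shell and the picture viewer there is one more tool, called after "Call:" as name(argument=value, ...), one argument or row to a line, values as JSON. arm_command: Moves the arm, as the interface text tells. Its arguments: {"type":"object","properties":{"xyz":{"type":"array"},"spin":{"type":"array"},"claw":{"type":"array"}},"required":["xyz","spin","claw"]}

```bash
mkdir -p pics; ls
cat > h.py <<'E'
import numpy as np,cv2,json
from bench import arm
E
python3 - <<'E'
from h import *
import pickle
s=arm.read_state();print(s)
d={}
for c in ["side","top"]:
    o=arm.camera(c);d[c]=o
    cv2.imwrite(f"pics/{c}0.png",o["img"][:,:,::-1])
    print(c,o["intrinsics"],o["R"],o["t"])
    for t in ["cap_center","jar","tray","vial","petri","slidebox","cardbox","microscope","instruments"]:
        print(t,[(x["bbox"],round(x["conf"],2)) for x in arm.search_frame(c,t)][:4])
pickle.dump(d,open("c0.pkl","wb"))
E
```

```text
pics
{'clock': 0.0, 'q': array([-70.35433166,  26.89681845,  -2.78289608,  87.8746831 ,
         1.38056829,  65.37439867,  -4.71676787]), 'qvel': array([-0.04555549,  0.02144346,  0.04063381, -0.03015398,  0.10952791,
       -0.00903948, -0.0202191 ]), 'joint_torque': array([-3.57228746e-04, -5.10318089e+01, -4.66589991e-02, -2.37707072e+01,
        1.06443220e-02,  7.74803309e-03,  9.09445532e-06]), 'tcp_pos': array([0.24504639, 0.6284699 , 0.30285985]), 'tcp_rot': array([[ 3.63289086e-01,  9.31676249e-01, -6.37786046e-04],
       [ 9.31674407e-01, -3.63289638e-01, -1.85445045e-03],
       [-1.95944850e-03,  7.94926727e-05, -9.99998077e-01]]), 'force': array([ 0.26313049, -1.09576251,  0.11981269]), 'ft_torque': array([0.01283913, 0.00900683, 0.00268822]), 'width': 0.08563264301599348}
side [[546.94714976   0.         319.52985595]
 [  0.         546.94714976 240.5211824 ]
 [  0.           0.           1.        ]] [[ 0.99391322 -0.10845283 -0.01935178]
 [-0.08296545 -0.62130462 -0.77916449]
 [ 0.07247924  0.77602742 -0.62652072]] [-0.52394107  0.11463906  1.31004707]
cap_center [(
[... 775 characters left out ...]
5]
 [-0.99165623  0.02662947 -0.12613007]
 [ 0.12599425 -0.00672482 -0.99200818]] [0.02826983 0.56937839 1.17112225]
cap_center [([394.6, 250.0, 19.0, 21.1], 0.74), ([356.4, 302.2, 14.7, 16.9], 0.72), ([409.6, 310.0, 9.2, 14.5], 0.61)]
jar [([391.9, 238.9, 27.3, 21.4], 0.9)]
tray [([222.4, 214.8, 66.3, 62.0], 0.84), ([201.4, 314.3, 73.0, 73.2], 0.77)]
vial [([313.4, 294.9, 16.4, 19.3], 0.52)]
petri [([319.7, 231.3, 24.1, 24.1], 0.62)]
slidebox [([333.9, 178.4, 13.0, 34.1], 0.91)]
cardbox [([375.0, 143.4, 42.5, 31.3], 0.59)]
microscope [([57.9, 179.8, 143.2, 127.4], 0.6)]
instruments [([477.4, 168.9, 87.6, 121.3], 0.72), ([58.4, 179.0, 144.4, 128.5], 0.35), ([221.1, 217.0, 66.1, 58.5], 0.28)]
```

View pics/side0.png

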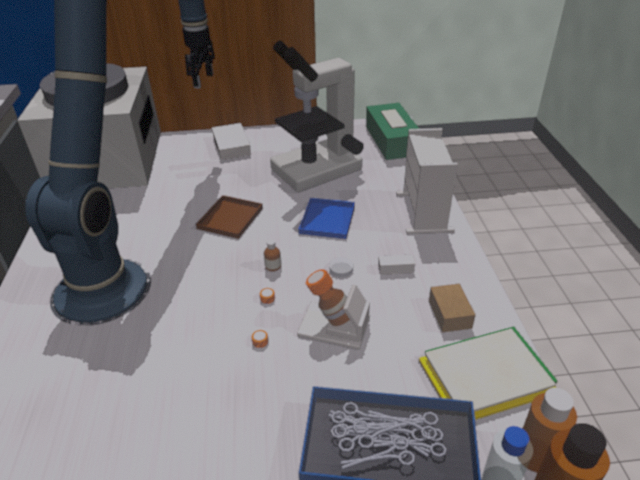

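View pics/top0.png

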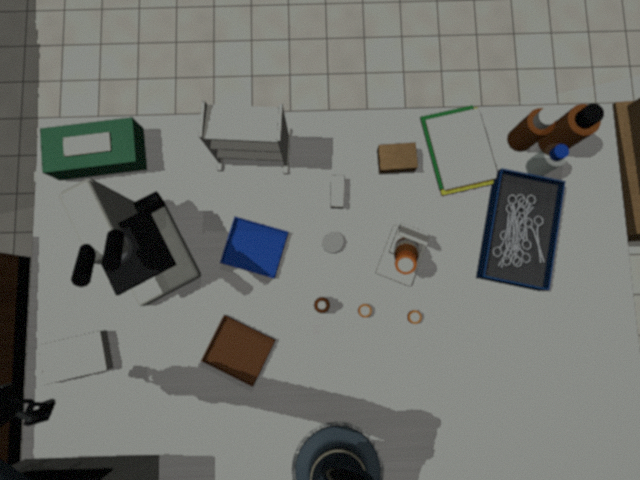

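```bash
cat >> h.py <<'E'
def ray(o,u,v):
    d=np.linalg.inv(o["intrinsics"])@np.array([u,v,1.]);R=o["R"]
    return -R.T@o["t"], R.T@d/np.linalg.norm(d)
def onz(o,u,v,z):
    c,d=ray(o,u,v);return c+d*(z-c[2])/d[2]
def tri(rays):
    A=sum(np.eye(3)-np.outer(d,d) for c,d in rays);b=sum((np.eye(3)-np.outer(d,d))@c for c,d in rays)
    return np.linalg.solve(A,b)
def proj(o,X):
    p=o["R"]@np.asarray(X)+o["t"];p=o["intrinsics"]@p;return p[:2]/p[2]
E
python3 - <<'E'
from h import *
import pickle
d=pickle.load(open("c0.pkl","rb"));S,T=d["side"],d["top"]
def seg(o,lo,hi,box):
    h=cv2.cvtColor(o["img"],cv2.COLOR_RGB2HSV);m=cv2.inRange(h,lo,hi);k=np.zeros_like(m);x,y,w,hh=box;k[y:y+hh,x:x+w]=m[y:y+hh,x:x+w]
    return k
m=seg(T,(105,130,60),(130,255,255),(210,205,90,85));c=max(cv2.findContours(m,0,2)[0],key=cv2.contourArea)
r=cv2.minAreaRect(c);print(r);print([onz(T,*p,.018).round(4) for p in cv2.boxPoints(r)], onz(T,*r[0],.018))
m=seg(S,(105,130,60),(130,255,255),(285,185,90,65));c=max(cv2.findContours(m,0,2)[0],key=cv2.contourArea)
p=cv2.approxPolyDP(c,6,True)[:,0];print(p,[onz(S,*q,.018).round(4) for q in p])
print("cap",tri([ray(S,320.3,279.9),ray(T,404.1,260.5)]))
X=tri([ray(S,320.3,279.9),ray(T,404.1,260.5)]);print(proj(S,X),proj(T,X))
a=cv2.resize(S["img"][255:355,285:385],None,fx=4,fy=4,interpolation=2);b=cv2.resize(T["img"][210:310,355:455],None,fx=4,fy=4,interpolation=2)
cv2.imwrite("pics/crop.png",np.hstack([a,b])[:,:,::-1])
E
```

```text
((253.90399169921875, 246.9719696044922), (55.87999725341797, 47.51999282836914), 16.26020622253418)
[array([0.5325, 0.2905, 0.018 ]), array([0.6534, 0.2553, 0.018 ]), array([0.6075, 0.1134, 0.018 ]), array([0.4876, 0.1502, 0.018 ])] [0.56982489 0.20232028 0.018     ]
[[312 199]
 [299 229]
 [345 234]
 [353 203]] [array([0.5365, 0.2803, 0.018 ]), array([0.4887, 0.1457, 0.018 ]), array([0.6062, 0.1084, 0.018 ]), array([0.6488, 0.2449, 0.018 ])]
cap [ 0.51311939 -0.17337968  0.12614803]
[320.69616043 279.84164363] [404.10801967 260.8463138 ]
```

View pics/crop.png

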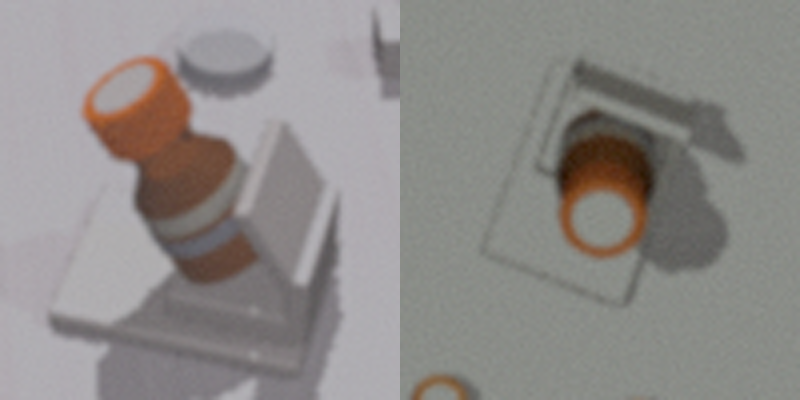

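Run:
```python
from h import *
import pickle
d=pickle.load(open("c0.pkl","rb"));S,T=d["side"],d["top"]
for z in (0,.012):
    A,B,C=[onz(T,*p,z)[:2] for p in [(375.7,272.5),(411.2,286.2),(395,225.5)]]
    print(z,A,B,C,np.linalg.norm(A-B),np.linalg.norm(A-C),[np.degrees(np.arctan2(*(v[::-1]))) for v in (A-B,A-C)])
print("micro foot corner",onz(T,200,273,.0),onz(T,145,306,.0))
s=arm.read_state();R,p=s["tcp_rot"],s["tcp_pos"]
for q in [(0.32,.36,.36),(.46,.12,.36),(.48,-.16,.33)]: print((R.T@(np.array(q)-p)*1000).round())
```

```text
0 [ 0.49491586 -0.118376  ] [ 0.45604452 -0.21105644] [ 0.62019187 -0.17560241] 0.1005019634661187 0.13772777716835066 [np.float64(67.24621621766188), np.float64(155.44895739502923)]
0.012 [ 0.49416606 -0.11702035] [ 0.45567289 -0.20879914] [ 0.61822332 -0.17369002] 0.09952422668812491 0.13638788779261488 [np.float64(67.24621621766188), np.float64(155.44895739502923)]
micro foot corner [0.50622413 0.34870287 0.        ] [0.42317521 0.49276137 0.        ]
[-223.  167.  -56.]
[-396.  385.  -56.]
[-650.  505.  -26.]
```

Call:
arm_command(
  xyz=[
    [-223, 167, -56],
    [-223, 167, -56],
    [-223, 167, -56],
    [-223, 167, -56],
    [-223, 167, -56],
    [-396, 385, -56],
    [-396, 385, -56],
    [-396, 385, -56],
    [-396, 385, -56],
    [-396, 385, -56],
    [-650, 505, -26],
    [-650, 505, -26],
  ],
  spin=[0, 0, 0, 0, 0, 0, 0, 0, 0, 0, 0, 0],
  claw=[1, 1, 1, 1, 1, 1, 1, 1, 1, 1, 1, 1],
)

```text
clock: 2.5
tcp_pos: [0.4688, -0.0055, 0.3468]
tcp_rot: [[0.362, 0.932, 0.001], [0.932, -0.362, 0.0], [0.001, 0.001, -1.0]]
force: [-0.0, -0.3, -0.4]
width: 0.0857
```

Call:
arm_command(
  xyz=[
    [-139, 70, 27],
    [-139, 70, 27],
    [-139, 70, 27],
    [-139, 70, 27],
    [-139, 70, 27],
  ],
  spin=[2, 2, 2, 2, 2],
  claw=[1, 1, 1, 1, 1],
)

```text
clock: 3.12
tcp_pos: [0.4835, -0.1579, 0.3196]
tcp_rot: [[0.395, 0.919, 0.0], [0.919, -0.395, 0.001], [0.001, -0.0, -1.0]]
force: [0.2, 0.8, 0.4]
width: 0.0853
```

```bash
cat >> h.py <<'E'
def wcam():
    s=arm.read_state();o=arm.camera("wrist");o["s"]=s;return o
def wproj(o,X):
    p=o["s"]["tcp_rot"].T@(np.asarray(X)-o["s"]["tcp_pos"]);M=np.linalg.inv(o["tool_from_camera"]);q=M[:3,:3]@p+M[:3,3]
    th=np.arctan2(np.hypot(q[0],q[1]),q[2]);K=o["intrinsics"];e=q[:2]/np.hypot(q[0],q[1]);return K[:2,2]+K[0,0]*th*e
def wray(o,u,v):
    K=o["intrinsics"];e=np.array([u,v])-K[:2,2];r=np.linalg.norm(e);th=r/K[0,0];d=np.r_[np.sin(th)*e/r,np.cos(th)]
    M=o["tool_from_camera"];R=o["s"]["tcp_rot"];return R@M[:3,3]+o["s"]["tcp_pos"],R@M[:3,:3]@d
E
python3 - <<'E'
from h import *
import pickle
o=wcam();pickle.dump(o,open("w1.pkl","wb"));print(o["s"]["tcp_pos"],o["s"]["q"].round(1));print(o["tool_from_camera"],o["intrinsics"])
for t in ["cap_center","jar"]: print(t,[(x["bbox"],round(x["conf"],2)) for x in arm.search_frame("wrist",t)][:4])
print(wproj(o,[.513,-.173,.126]))
cv2.imwrite("pics/w1.png",o["img"][:,:,::-1])
E
```

```text
[ 0.48352498 -0.15790234  0.31962883] [-13.2  10.9  30.9 110.4  -6.4  60.4  87.1]
[[ 9.99999499e-01  1.07526936e-04  9.95662088e-04  8.93915238e-05]
 [-3.99126419e-04  9.54637990e-01  2.97768615e-01 -7.63366114e-02]
 [-9.18478708e-04 -2.97768863e-01  9.54637555e-01 -6.99321072e-02]
 [ 0.00000000e+00  0.00000000e+00  0.00000000e+00  1.00000000e+00]] [[371.64829954   0.         322.97139697]
 [  0.         371.64829954 241.88217374]
 [  0.           0.           1.        ]]
cap_center [([279.5, 237.9, 70.4, 70.7], 0.74), ([213.8, 110.0, 38.7, 37.1], 0.62), ([337.6, 78.9, 40.2, 36.5], 0.61)]
jar [([281.0, 278.8, 67.2, 39.0], 0.73)]
[319.37179087 275.77937047]
```

View pics/w1.png

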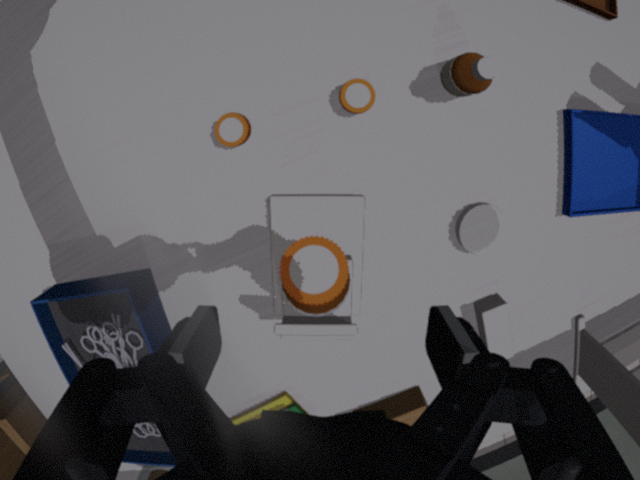

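Run:
```python
from h import *
import pickle
from scipy.optimize import least_squares
d=pickle.load(open("c0.pkl","rb"));S,T=d["side"],d["top"];W=pickle.load(open("w1.pkl","rb"))
R=W["s"]["tcp_rot"];az=np.arctan2(-R[1,1],-R[0,1]);print("lean az",np.degrees(az))
a=np.array([.5*np.cos(az),.5*np.sin(az),.866]);e1=R[:,0];e2=np.cross(a,e1)
t=np.linspace(0,2*np.pi,60)
P=np.vstack([.025*(np.cos(t)[:,None]*e1+np.sin(t)[:,None]*e2)+h*a for h in(-.014,.014)])
bb={"S":[306.5,265.9,27.6,27.9],"T":[394.6,250,19,21.1],"W":[279.5,237.9,70.4,70.7]}
pr={"S":lambda X:proj(S,X),"T":lambda X:proj(T,X),"W":lambda X:wproj(W,X)}
def res(X,ks):
    r=[]
    for k in ks:
        q=np.array([pr[k](X+p) for p in P]);b=np.array(bb[k]);r+=list(np.r_[q.min(0)-b[:2],q.max(0)-b[:2]-b[2:]]*(1,1,1,1))
    return np.array(r)
for ks in ("STW","ST","W","SW"):
    f=least_squares(res,[.513,-.173,.126],args=(ks,),x_scale=.01);print(ks,f.x.round(4),res(f.x,"STW").round(1))
    D=R.T@(f.x+np.array([0,0,.054])-W["s"]["tcp_pos"])*1000;print("to grasp, tool mm",D.round(1))
```

```text
lean az 156.7615303457851
STW [ 0.5107 -0.1752  0.1275] [-0.7  1.  -0.6 -0.4 -0.4 -0.1  2.1  2.6  1.4  1.  -0.3 -0. ]
to grasp, tool mm [ -5.3  31.8 138.2]
ST [ 0.513  -0.1735  0.1264] [ 0.3  0.7  0.4 -0.7 -1.2 -0.9  1.2  1.7  5.   2.4  3.   0.9]
to grasp, tool mm [ -2.8  33.3 139.2]
W [ 0.5085 -0.1746  0.1322] [-1.9 -0.8 -1.7 -2.2 -0.3  0.6  2.2  3.4  0.1 -0.1 -0.1  0.2]
to grasp, tool mm [ -5.5  29.5 133.4]
SW [ 0.5102 -0.1753  0.1283] [-1.   0.8 -0.9 -0.6 -0.3  0.1  2.2  2.8  0.8  0.7 -0.6 -0.1]
to grasp, tool mm [ -5.6  31.4 137.3]
```

Call:
arm_command(
  xyz=[
    [-5.5, 31.5, 60],
    [-5.5, 31.5, 100],
    [-5.5, 31.5, 141],
    [-5.5, 31.5, 141],
    [-5.5, 31.5, 141],
    [-5.5, 31.5, 141],
    [-5.5, 31.5, 141],
    [-5.5, 31.5, 141],
    [-5.5, 31.5, 141],
  ],
  spin=[0, 0, 0, 0, 0, 0, 0, 0, 0],
  claw=[1, 1, 1, 1, -1, -1, -1, -1, -1],
)

```text
clock: 4.4
tcp_pos: [0.5112, -0.1766, 0.1809]
tcp_rot: [[0.396, 0.918, 0.004], [0.918, -0.396, 0.0], [0.002, 0.004, -1.0]]
force: [-0.8, 0.2, 6.2]
width: 0.0482
```

Run:
```python
from h import *
o=wcam();s=o["s"];print({k:s[k].round(3) if k!="width" else s[k] for k in("q","tcp_pos","force","ft_torque","width")})
p=arm.camera("side")
a=o["img"];b=cv2.resize(p["img"][205:345,260:400],(480,480),interpolation=2)
cv2.imwrite("pics/g1.png",cv2.resize(np.hstack([a,b])[:,:,::-1],(800,343)))
```

```text
{'q': array([ -7.233,  24.39 ,  27.951, 114.474, -16.096,  44.63 ,  96.826]), 'tcp_pos': array([ 0.511, -0.177,  0.181]), 'force': array([-0.821,  0.238,  6.153]), 'ft_torque': array([ 0.051,  0.279, -0.076]), 'width': 0.048221075939528145}
```

View pics/g1.png

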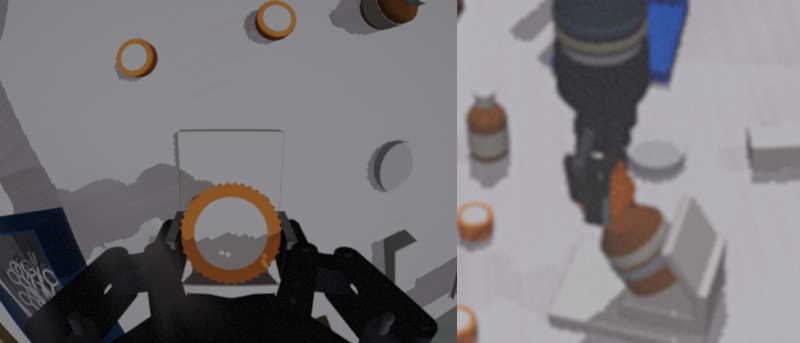

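Call:
arm_command(
  xyz=[
    [0, 0, 0],
    [0, 0, 0],
    [0, 0, -0.5],
    [0, 0, -0.5],
    [0, 0, -0.5],
  ],
  spin=[-10, -20, -30, -36, -36],
  claw=[-1, -1, -1, -1, -1],
)

```text
clock: 5.12
tcp_pos: [0.5108, -0.1778, 0.1832]
tcp_rot: [[-0.218, 0.976, 0.004], [0.976, 0.218, -0.0], [-0.001, 0.004, -1.0]]
force: [-6.4, 1.5, 19.4]
width: 0.0485
```

Run:
```python
from h import *
o=wcam();s=o["s"];print({k:s[k].round(3) if k!="width" else s[k] for k in("q","tcp_pos","force","ft_torque","width")})
cv2.imwrite("pics/g2.png",o["img"][:,:,::-1])
```

```text
{'q': array([ -0.141,  23.073,  18.833, 114.001, -10.511,  44.295, 127.42 ]), 'tcp_pos': array([ 0.511, -0.178,  0.183]), 'force': array([-6.383,  1.459, 19.367]), 'ft_torque': array([-0.466,  1.522, -0.127]), 'width': 0.04847089874183059}
```

View pics/g2.png

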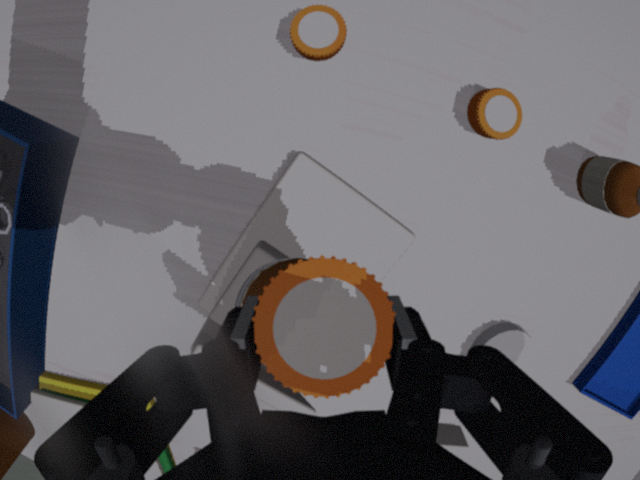

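Call:
arm_command(
  xyz=[
    [0, 0, 0],
    [0.3, -0.4, -1],
    [0.3, -0.4, -1],
    [0.3, -0.4, -1],
    [0.3, -0.4, -1],
    [0.3, -0.4, -1],
    [0.3, -0.4, -1],
    [0.3, -0.4, -1],
    [0.3, -0.4, -1],
    [0.3, -0.4, -1],
    [0.3, -0.4, -1],
    [0.3, -0.4, -1],
  ],
  spin=[0, 10, 20, 31, 41, 52, 62, 73, 76, 76, 76, 76],
  claw=[0.6, 0.6, 0.6, 0.6, 0.6, 0.6, 0.6, 0.6, -1, -1, -1, -1],
)

```text
clock: 6.68
tcp_pos: [0.5084, -0.1767, 0.1812]
tcp_rot: [[0.894, 0.448, -0.002], [0.448, -0.894, 0.001], [-0.001, -0.002, -1.0]]
force: [-5.8, 0.3, 7.5]
width: 0.0525
```

```bash
cat > st.py <<'E'
from h import *
s=arm.read_state();print({k:np.round(s[k],3).tolist() for k in("clock","q","tcp_pos","force","ft_torque","width")})
E
python3 st.py
```

```text
{'clock': 6.675, 'q': [-14.793, 26.318, 38.322, 115.024, -22.434, 46.148, 63.165], 'tcp_pos': [0.508, -0.177, 0.181], 'force': [-5.791, 0.276, 7.462], 'ft_torque': [-0.09, 1.181, -0.11], 'width': 0.052}
```

Call:
arm_command(
  xyz=[
    [0, 0, 0],
    [0, 0, 0],
    [0, 0, 0],
    [0, 0, 0],
    [0, 0, 0],
    [0, 0, 0],
    [0, 0, 0],
    [0, 0, 0],
  ],
  spin=[-10.5, -21, -31.5, -42, -52.5, -63, -73.5, -80],
  claw=[-1, -1, -1, -1, -1, -1, -1, -1],
)

```text
clock: 7.68
tcp_pos: [0.5097, -0.1775, 0.1825]
tcp_rot: [[-0.289, 0.957, 0.001], [0.957, 0.289, -0.001], [-0.001, 0.001, -1.0]]
force: [-7.2, -0.6, 13.6]
width: 0.0487
```

```bash
python3 st.py
```

```text
{'clock': 7.675, 'q': [0.831, 22.975, 17.539, 114.055, -9.676, 44.25, 130.829], 'tcp_pos': [0.51, -0.177, 0.183], 'force': [-7.207, -0.575, 13.586], 'ft_torque': [-0.67, 1.193, -0.594], 'width': 0.049}
```

Call:
arm_command(
  xyz=[
    [0, 0, 0],
    [0.4, -0.5, -1],
    [0.4, -0.5, -1],
    [0.4, -0.5, -1],
    [0.4, -0.5, -1],
    [0.4, -0.5, -1],
    [0.4, -0.5, -1],
    [0.4, -0.5, -1],
    [0.4, -0.5, -1],
    [0.4, -0.5, -1],
    [0.4, -0.5, -1],
    [0.4, -0.5, -1],
  ],
  spin=[0, 10.5, 21, 31.5, 42, 52.5, 63, 73.5, 80, 80, 80, 80],
  claw=[0.6, 0.6, 0.6, 0.6, 0.6, 0.6, 0.6, 0.6, -1, -1, -1, -1],
)

```text
clock: 9.18
tcp_pos: [0.5078, -0.1764, 0.1818]
tcp_rot: [[0.894, 0.448, -0.002], [0.448, -0.894, 0.001], [-0.002, -0.002, -1.0]]
force: [-5.9, -0.9, 8.5]
width: 0.0521
```

Call:
arm_command(
  xyz=[
    [0, 0, 0],
    [0, 0, 0],
    [0, 0, 0],
    [0, 0, 0],
    [0, 0, 0],
    [0, 0, 0],
    [0, 0, 0],
    [0, 0, 0],
  ],
  spin=[-10.5, -21, -31.5, -42, -52.5, -63, -73.5, -80],
  claw=[-1, -1, -1, -1, -1, -1, -1, -1],
)

```text
clock: 10.18
tcp_pos: [0.5081, -0.178, 0.1816]
tcp_rot: [[-0.283, 0.959, -0.001], [0.959, 0.283, -0.001], [-0.001, -0.001, -1.0]]
force: [-3.2, -1.7, 4.4]
width: 0.0488
```

Call:
arm_command(
  xyz=[
    [0, 0, 0],
    [0.4, -0.5, -1],
    [0.4, -0.5, -1],
    [0.4, -0.5, -1],
    [0.4, -0.5, -1],
    [0.4, -0.5, -1],
    [0.4, -0.5, -1],
    [0.4, -0.5, -1],
    [0.4, -0.5, -1],
    [0.4, -0.5, -1],
    [0.4, -0.5, -1],
    [0.4, -0.5, -1],
  ],
  spin=[0, 10.5, 21, 31.5, 42, 52.5, 63, 73.5, 80, 80, 80, 80],
  claw=[0.6, 0.6, 0.6, 0.6, 0.6, 0.6, 0.6, 0.6, -1, -1, -1, -1],
)

```text
clock: 11.68
tcp_pos: [0.5075, -0.1758, 0.1827]
tcp_rot: [[0.894, 0.448, -0.002], [0.448, -0.894, 0.0], [-0.002, -0.001, -1.0]]
force: [-4.5, -0.3, 7.8]
width: 0.0521
```

Call:
arm_command(
  xyz=[
    [0, 0, 0],
    [0, 0, 0],
    [0, 0, 0],
    [0, 0, 0],
    [0, 0, 0],
    [0, 0, 0],
    [0, 0, 0],
    [0, 0, 0],
  ],
  spin=[-10.5, -21, -31.5, -42, -52.5, -63, -73.5, -80],
  claw=[-1, -1, -1, -1, -1, -1, -1, -1],
)

```text
clock: 12.68
tcp_pos: [0.5084, -0.1783, 0.1833]
tcp_rot: [[-0.284, 0.959, 0.002], [0.959, 0.284, -0.003], [-0.003, 0.001, -1.0]]
force: [-4.1, -4.5, 6.0]
width: 0.0489
```

Run:
```python
from h import *
o=wcam();s=o["s"];print({k:s[k].round(3) if k!="width" else s[k] for k in("q","tcp_pos","force","ft_torque","width")})
p=arm.camera("side")
a=cv2.resize(o["img"],(460,345));b=cv2.resize(p["img"][250:340,280:370],(345,345),interpolation=2)
cv2.imwrite("pics/g3.png",np.hstack([a,b])[:,:800,::-1])
```

```text
{'q': array([  1.198,  22.781,  17.139, 114.151,  -9.225,  44.198, 130.195]), 'tcp_pos': array([ 0.508, -0.178,  0.183]), 'force': array([-4.145, -4.517,  5.975]), 'ft_torque': array([-1.965,  0.768, -1.898]), 'width': 0.04894312368774536}
```

View pics/g3.png

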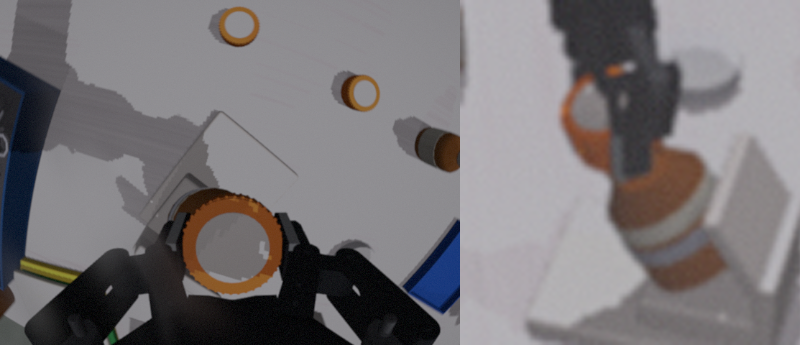

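```bash
cat > fit.py <<'E'
from h import *
from scipy.optimize import least_squares
az=np.radians(156.8);lean=np.array([np.cos(az),np.sin(az),0]);a=.5*lean+np.array([0,0,.866])
X0=np.array([.5105,-.175,.128])
def fit(o,a=a,dbg=None):
    h=cv2.cvtColor(o["img"],cv2.COLOR_RGB2HSV);m=cv2.inRange(h,(4,140,100),(20,255,255))
    u,v=wproj(o,X0+a*.016).astype(int)
    # white disc = hole of the orange ring
    cs,hi=cv2.findContours(m,cv2.RETR_CCOMP,2)
    holes=[c for c,q in zip(cs,hi[0]) if q[3]>=0 and cv2.contourArea(c)>300]
    holes.sort(key=lambda c:abs(c.reshape(-1,2).mean(0)-(u,v)).sum())
    e=cv2.fitEllipse(cv2.convexHull(holes[0]));return e,(u,v)
if __name__=="__main__":
    g=cv2.imread("pics/g2.png")[:,:,::-1].copy()
    o=wcam()
    o2=dict(o);o2["img"]=g
    c,sn=-.218,.976
    o2["s"]={"tcp_pos":np.array([.5108,-.1778,.1832]),"tcp_rot":np.array([[-.218,.976,.004],[.976,.218,0],[-.001,.004,-1]])}
    for q in (o2,o):
        e,p=fit(q);print(e,p)
        best=None
        for k in np.arange(-4,22,2.): print(k,wproj(q,X0+a*(.014+k/1000)).round(1),end=" ")
        print()
E
python3 fit.py
```

```text
((324.2109069824219, 327.8358459472656), (104.81940460205078, 106.40625762939453), 80.97010803222656) (np.int64(343), np.int64(337))
-4.0 [338.  335.8] -2.0 [339.8 336.4] 0.0 [341.7 337. ] 2.0 [343.7 337.7] 4.0 [345.7 338.4] 6.0 [347.7 339. ] 8.0 [349.8 339.8] 10.0 [352.  340.5] 12.0 [354.3 341.2] 14.0 [356.6 342. ] 16.0 [359.  342.8] 18.0 [361.4 343.6] 20.0 [364.  344.5] 
((323.231201171875, 344.3434753417969), (101.13929748535156, 105.57649230957031), 88.88091278076172) (np.int64(344), np.int64(344))
-4.0 [338.4 342.2] -2.0 [340.3 343. ] 0.0 [342.3 343.8] 2.0 [344.4 344.7] 4.0 [346.5 345.5] 6.0 [348.7 346.4] 8.0 [350.9 347.3] 10.0 [353.2 348.2] 12.0 [355.6 349.1] 14.0 [358.1 350.1] 16.0 [360.6 351.1] 18.0 [363.2 352.1] 20.0 [365.9 353.1]
```

Call:
arm_command(
  xyz=[
    [0, 0, 0],
    [0.4, -0.5, -1],
    [0.4, -0.5, -1],
    [0.4, -0.5, -1],
    [0.4, -0.5, -1],
    [0.4, -0.5, -1],
  ],
  spin=[0, 10, 20, 30, 40, 40],
  claw=[0.6, 0.6, 0.6, 0.6, 0.6, 0.6],
)

```text
clock: 13.58
tcp_pos: [0.5083, -0.1741, 0.1828]
tcp_rot: [[0.393, 0.92, -0.0], [0.92, -0.393, 0.0], [0.0, -0.001, -1.0]]
force: [0.4, -0.4, -0.4]
width: 0.0686
```

Run:
```python
from fit import *
o=wcam();s=o["s"];print(s["tcp_pos"],s["tcp_rot"].round(3),s["force"])
e,p=fit(o);print(e,p)
for k in np.arange(-4,22,2.): print(k,wproj(o,X0+a*(.014+k/1000)).round(1),end=" ")
p=arm.camera("side")
cv2.imwrite("pics/g4w.png",o["img"][:,:,::-1])
a_=o["img"][230:470,160:480];a_=cv2.resize(a_,(460,345));b=cv2.resize(p["img"][250:340,280:370],(340,345),interpolation=2)
cv2.imwrite("pics/g4.png",np.hstack([a_,b])[:,:,::-1])
```

```text
[ 0.50830261 -0.17410559  0.18276102] [[ 0.393  0.92  -0.   ]
 [ 0.92  -0.393  0.   ]
 [ 0.    -0.001 -1.   ]] [ 0.42354858 -0.3959591  -0.41712252]
((309.7121887207031, 350.6535339355469), (97.11458587646484, 105.18355560302734), 110.54096221923828) (np.int64(322), np.int64(340))
-4.0 [322.5 339.9] -2.0 [322.5 340.1] 0.0 [322.5 340.4] 2.0 [322.5 340.6] 4.0 [322.5 340.9] 6.0 [322.5 341.1] 8.0 [322.5 341.4] 10.0 [322.5 341.7] 12.0 [322.5 341.9] 14.0 [322.5 342.2] 16.0 [322.5 342.5] 18.0 [322.5 342.9] 20.0 [322.5 343.2]
```

View pics/g4.png

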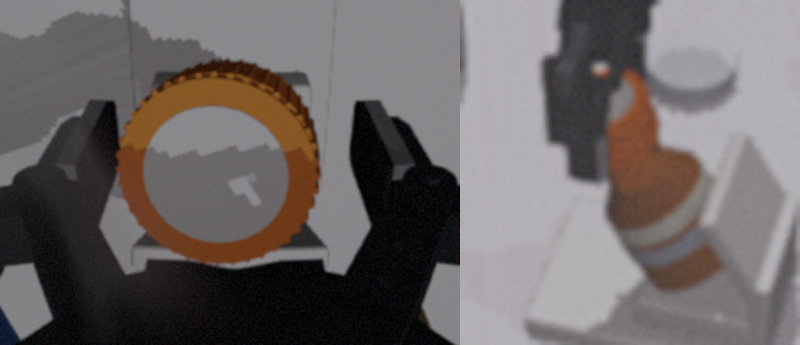

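```bash
cat > pose.py <<'E'
from fit import *
dirs=np.c_[np.cos(np.linspace(0,2*np.pi,48,endpoint=False)),np.sin(np.linspace(0,2*np.pi,48,endpoint=False))]
t=np.linspace(0,2*np.pi,72)
def pose(o,rd=None,vmin=60,save=None,guess=None):
    h=cv2.cvtColor(o["img"],cv2.COLOR_RGB2HSV);m=cv2.inRange(h,(3,130,vmin),(20,255,255));m=cv2.morphologyEx(m,cv2.MORPH_OPEN,np.ones((3,3)))
    cs,hi=cv2.findContours(m,cv2.RETR_CCOMP,2)
    j=max([i for i,q in enumerate(hi[0]) if q[3]>=0],key=lambda i:cv2.contourArea(cs[i]))
    hole=cs[j].reshape(-1,2);out=cs[hi[0][j][3]].reshape(-1,2)
    so=(out@dirs.T).max(0);sh=(cv2.convexHull(hole).reshape(-1,2)@dirs.T).max(0)
    if save: 
        im=o["img"][:,:,::-1].copy();cv2.drawContours(im,[out,hole],-1,(0,255,0),1);cv2.imwrite(save,im)
    def model(p):
        X=p[:3];n=np.array([p[3],p[4],np.sqrt(max(1e-6,1-p[3]**2-p[4]**2))]);r=p[5] if rd is None else rd
        e1=np.cross(n,[0.,1,0]);e1/=np.linalg.norm(e1);e2=np.cross(n,e1);c=np.cos(t)[:,None]*e1+np.sin(t)[:,None]*e2
        O=np.array([wproj(o,x) for x in np.vstack([X+.025*c+.014*n,X+.025*c-.014*n])]);H=np.array([wproj(o,x) for x in X+r*c+.014*n])
        return np.r_[(O@dirs.T).max(0)-so,(H@dirs.T).max(0)-sh]
    g=np.r_[X0 if guess is None else guess,a[0],a[1],.018]
    f=least_squares(model,g,x_scale=[.01,.01,.01,.1,.1,.01],loss="soft_l1");p=f.x
    n=np.array([p[3],p[4],np.sqrt(1-p[3]**2-p[4]**2)])
    print("X",p[:3].round(4),"tilt",round(np.degrees(np.arccos(n[2])),1),"az",round(np.degrees(np.arctan2(p[4],p[3])),1),"rd",p[5].round(4),"rms",np.sqrt((f.fun**2).mean()).round(2))
    T=o["s"]["tcp_rot"].T;print("   cap in tool",(T@(p[:3]-o["s"]["tcp_pos"])*1000).round(1),"axis in tool",(T@n).round(3));return p,n
if __name__=="__main__":
    import pickle
    W=pickle.load(open("w1.pkl","rb"));pose(W);pose(W,.0175)
    o=wcam();pose(o,save="pics/p4.png");pose(o,.0175)
E
python3 pose.py
```

```text
X [ 0.5093 -0.175   0.1303] tilt 41.0 az 162.2 rd 0.0193 rms 0.66
   cap in tool [ -5.7  30.5 189.3] axis in tool [-0.062 -0.654 -0.754]
X [ 0.5061 -0.1734  0.139 ] tilt 36.5 az 160.7 rd 0.018 rms 1.39
   cap in tool [ -5.5  26.9 180.6] axis in tool [-0.041 -0.593 -0.804]
X [ 0.5093 -0.1778  0.1295] tilt 16.5 az -176.1 rd 0.0187 rms 0.97
   cap in tool [-2.6  2.3 53.4] axis in tool [-0.128 -0.253 -0.959]
X [ 0.508  -0.1772  0.132 ] tilt 19.2 az 177.5 rd 0.018 rms 1.79
   cap in tool [-2.5  0.9 50.9] axis in tool [-0.116 -0.309 -0.944]
```

Call:
arm_command(
  xyz=[
    [0, 0, -50],
    [5, -29, -137],
    [5, -29, -137],
    [5, -29, -137],
  ],
  spin=[0, 0, 0, 0],
  claw=[0.8, 0.8, 0.8, 0.8],
)

```text
clock: 14.22
tcp_pos: [0.4838, -0.1594, 0.3224]
tcp_rot: [[0.394, 0.919, 0.006], [0.919, -0.394, 0.0], [0.003, 0.005, -1.0]]
force: [1.1, 0.1, 0.4]
width: 0.0767
```

Run:
```python
from pose import *
import pickle
W=pickle.load(open("w1.pkl","rb"))
o=wcam();p=arm.camera("side");tp=arm.camera("top");pose(W);pose(o)
pickle.dump((o,p,tp),open("w5.pkl","wb"))
for c in("side","top","wrist"): print(c,[(x["bbox"],round(x["conf"],2)) for x in arm.search_frame(c,"cap_center")][:1])
d=pickle.load(open("c0.pkl","rb"))
r=lambda i,y,x,s,z:cv2.resize(i[y:y+s,x:x+s],(z,z),interpolation=2)
top=np.hstack([r(W["img"],215,255,120,300),r(d["side"]["img"],258,295,50,300)]);bot=np.hstack([r(o["img"],215,255,120,300),r(p["img"],258,295,50,300)])
cv2.imwrite("pics/g5.png",np.vstack([top,bot])[:,:,::-1])
```

```text
X [ 0.5093 -0.175   0.1303] tilt 41.0 az 162.2 rd 0.0193 rms 0.66
   cap in tool [ -5.7  30.5 189.3] axis in tool [-0.062 -0.654 -0.754]
X [ 0.5099 -0.1769  0.1337] tilt 28.4 az 178.0 rd 0.0189 rms 0.71
   cap in tool [ -6.2  30.  188.8] axis in tool [-0.17  -0.439 -0.882]
side [([305.7, 268.9, 28.2, 25.8], 0.7)]
top [([355.9, 303.8, 14.9, 12.9], 0.52)]
wrist [([276.7, 240.5, 72.4, 65.5], 0.65)]
```

View pics/g5.png

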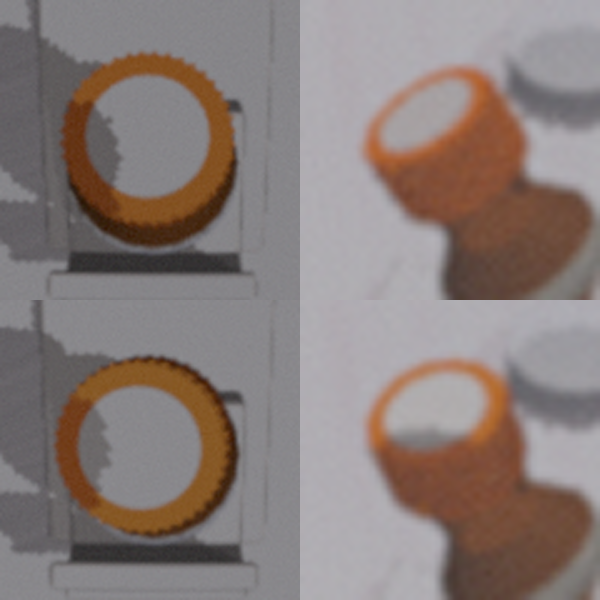

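Call:
arm_command(
  xyz=[
    [-6, 31, 60],
    [-6, 31, 110],
    [-6, 31, 136],
    [-6, 31, 136],
    [-6, 31, 136],
    [-6, 31, 136],
    [-6, 31, 136],
    [-6, 31, 136],
    [-6, 31, 136],
  ],
  spin=[10, 20, 30, 40, 40, 40, 40, 40, 40],
  claw=[0.8, 0.8, 0.8, 0.8, 0.8, -1, -1, -1, -1],
)

```text
clock: 15.65
tcp_pos: [0.5088, -0.1776, 0.1849]
tcp_rot: [[0.893, 0.45, -0.0], [0.45, -0.893, 0.001], [0.0, -0.001, -1.0]]
force: [-3.1, 0.4, 5.7]
width: 0.0514
```

Call:
arm_command(
  xyz=[
    [0, 0, 0],
    [0, 0, 0],
    [0, 0, 0],
    [0, 0, 0],
    [0, 0, 0],
    [0, 0, 0],
    [0, 0, 0],
    [0, 0, 0],
  ],
  spin=[-10.5, -21, -31.5, -42, -52.5, -63, -73.5, -80],
  claw=[-1, -1, -1, -1, -1, -1, -1, -1],
)

```text
clock: 16.65
tcp_pos: [0.5092, -0.1781, 0.1853]
tcp_rot: [[-0.288, 0.958, 0.002], [0.958, 0.288, 0.0], [-0.0, 0.002, -1.0]]
force: [-3.8, 0.9, 7.8]
width: 0.0489
```

```bash
cat > m.py <<'E'
from pose import *
import sys
o=wcam();s=o["s"];print({k:np.round(s[k],3).tolist() for k in("clock","q","tcp_pos","force","ft_torque","width")});cv2.imwrite(f"pics/m{s['clock']:.2f}.png",o["img"][:,:,::-1]);pose(o)
E
python3 m.py
```

```text
{'clock': 16.65, 'q': [2.286, 22.592, 15.795, 113.875, -8.64, 44.552, 129.833], 'tcp_pos': [0.509, -0.178, 0.185], 'force': [-3.763, 0.891, 7.757], 'ft_torque': [-0.333, 0.547, -0.993], 'width': 0.049}
X [ 0.5089 -0.1782  0.1307] tilt 17.5 az -171.7 rd 0.0185 rms 1.15
   cap in tool [-0.  -0.4 54.7] axis in tool [ 0.044 -0.296 -0.954]
```

Call:
arm_command(
  xyz=[
    [0, 0, 0],
    [0.4, -0.5, -1],
    [0.4, -0.5, -1],
    [0.4, -0.5, -1],
    [0.4, -0.5, -1],
    [0.4, -0.5, -1],
    [0.4, -0.5, -1],
    [0.4, -0.5, -1],
    [0.4, -0.5, -1],
    [0.4, -0.5, -1],
    [0.4, -0.5, -1],
  ],
  spin=[0, 10.5, 21, 31.5, 42, 52.5, 63, 73.5, 80, 80, 80],
  claw=[0.6, 0.6, 0.6, 0.6, 0.6, 0.6, 0.6, 0.6, -1, -1, -1],
)

```text
clock: 18.08
tcp_pos: [0.5086, -0.1768, 0.1853]
tcp_rot: [[0.893, 0.45, -0.0], [0.45, -0.893, 0.0], [0.0, -0.0, -1.0]]
force: [-2.9, -0.4, 5.3]
width: 0.0515
```

Call:
arm_command(
  xyz=[
    [0, 0, 0],
    [0, 0, 0],
    [0, 0, 0],
    [0, 0, 0],
    [0, 0, 0],
    [0, 0, 0],
    [0, 0, 0],
    [0, 0, 0],
  ],
  spin=[-10.5, -21, -31.5, -42, -52.5, -63, -73.5, -80],
  claw=[-1, -1, -1, -1, -1, -1, -1, -1],
)

```text
clock: 19.08
tcp_pos: [0.5092, -0.178, 0.1859]
tcp_rot: [[-0.29, 0.957, 0.002], [0.957, 0.29, -0.001], [-0.001, 0.002, -1.0]]
force: [-2.8, -0.8, 8.5]
width: 0.0484
```

Call:
arm_command(
  xyz=[
    [0, 0, 0],
    [0.4, -0.5, -1],
    [0.4, -0.5, -1],
    [0.4, -0.5, -1],
    [0.4, -0.5, -1],
    [0.4, -0.5, -1],
    [0.4, -0.5, -1],
    [0.4, -0.5, -1],
    [0.4, -0.5, -1],
    [0.4, -0.5, -1],
    [0.4, -0.5, -1],
  ],
  spin=[0, 10.5, 21, 31.5, 42, 52.5, 63, 73.5, 80, 80, 80],
  claw=[0.6, 0.6, 0.6, 0.6, 0.6, 0.6, 0.6, 0.6, -1, -1, -1],
)

```text
clock: 20.45
tcp_pos: [0.5079, -0.176, 0.186]
tcp_rot: [[0.893, 0.45, -0.001], [0.45, -0.893, 0.001], [-0.0, -0.001, -1.0]]
force: [-1.9, 2.0, 4.2]
width: 0.0512
```

Call:
arm_command(
  xyz=[
    [0, 0, 0],
    [0, 0, 0],
    [0, 0, 0],
    [0, 0, 0],
    [0, 0, 0],
    [0, 0, 0],
    [0, 0, 0],
    [0, 0, 0],
  ],
  spin=[-10.5, -21, -31.5, -42, -52.5, -63, -73.5, -80],
  claw=[-1, -1, -1, -1, -1, -1, -1, -1],
)

```text
clock: 21.45
tcp_pos: [0.5101, -0.177, 0.1884]
tcp_rot: [[-0.29, 0.957, 0.005], [0.957, 0.29, 0.0], [-0.001, 0.005, -1.0]]
force: [-2.8, 2.3, 14.7]
width: 0.0487
```

```bash
python3 m.py
```

```text
{'clock': 21.45, 'q': [2.623, 22.276, 15.194, 113.756, -8.253, 44.69, 129.444], 'tcp_pos': [0.51, -0.177, 0.188], 'force': [-2.753, 2.336, 14.711], 'ft_torque': [0.215, 0.668, -0.9], 'width': 0.049}
X [ 0.5113 -0.1764  0.1315] tilt 12.9 az -168.4 rd 0.0189 rms 1.92
   cap in tool [ 0.3  1.  56.8] axis in tool [ 0.019 -0.218 -0.976]
```

Call:
arm_command(
  xyz=[
    [0, 0, 0],
    [0.4, -0.5, 0],
    [0.4, -0.5, 0],
    [0.4, -0.5, 0],
    [0.4, -0.5, 0],
    [0.4, -0.5, 0],
    [0.4, -0.5, 0],
    [0.4, -0.5, 0],
    [0.4, -0.5, 0],
    [0.4, -0.5, 0],
    [0.4, -0.5, 0],
  ],
  spin=[0, 10.5, 21, 31.5, 42, 52.5, 63, 73.5, 80, 80, 80],
  claw=[0.6, 0.6, 0.6, 0.6, 0.6, 0.6, 0.6, 0.6, -1, -1, -1],
)

```text
clock: 22.88
tcp_pos: [0.5085, -0.1756, 0.186]
tcp_rot: [[0.892, 0.451, 0.002], [0.451, -0.892, 0.001], [0.002, 0.0, -1.0]]
force: [4.2, 3.8, 0.4]
width: 0.0498
```

```bash
python3 m.py
```

```text
{'clock': 22.875, 'q': [-12.703, 25.026, 35.161, 114.839, -19.904, 45.957, 60.767], 'tcp_pos': [0.508, -0.176, 0.186], 'force': [4.177, 3.76, 0.363], 'ft_torque': [0.569, -0.723, -0.203], 'width': 0.05}
X [ 0.5094 -0.176   0.1346] tilt 8.7 az -170.5 rd 0.0188 rms 1.84
   cap in tool [ 0.6  0.8 51.4] axis in tool [-0.143 -0.045 -0.989]
```

Call:
arm_command(
  xyz=[
    [0, 0, 0],
  ],
  spin=[-4],
  claw=[-1],
)

```text
clock: 23.05
tcp_pos: [0.5083, -0.1759, 0.1864]
tcp_rot: [[0.859, 0.512, 0.001], [0.512, -0.859, 0.001], [0.002, -0.0, -1.0]]
force: [2.3, 3.8, 4.5]
width: 0.0493
```

```bash
python3 m.py
```

```text
{'clock': 23.05, 'q': [-11.915, 24.781, 34.134, 114.783, -19.233, 45.887, 64.135], 'tcp_pos': [0.508, -0.176, 0.186], 'force': [2.275, 3.751, 4.51], 'ft_torque': [0.622, -0.265, -0.683], 'width': 0.049}
X [ 0.5094 -0.1768  0.1344] tilt 7.8 az -162.6 rd 0.0188 rms 0.89
   cap in tool [ 0.4  1.3 52. ] axis in tool [-0.13  -0.031 -0.991]
```

Call:
arm_command(
  xyz=[
    [0, 0, 0],
    [0, 0, 0],
  ],
  spin=[-10.5, -20],
  claw=[-1, -1],
)

```text
clock: 23.35
tcp_pos: [0.5086, -0.1765, 0.187]
tcp_rot: [[0.632, 0.775, 0.003], [0.775, -0.632, 0.001], [0.002, 0.002, -1.0]]
force: [1.4, 3.6, 6.9]
width: 0.0491
```

```bash
python3 m.py
```

```text
{'clock': 23.35, 'q': [-7.983, 23.798, 28.922, 114.541, -16.051, 45.343, 81.071], 'tcp_pos': [0.509, -0.177, 0.187], 'force': [1.35, 3.632, 6.851], 'ft_torque': [0.433, -0.19, -1.197], 'width': 0.049}
X [ 0.51   -0.1767  0.1351] tilt 5.1 az -144.8 rd 0.0188 rms 1.17
   cap in tool [ 0.7  1.2 51.9] axis in tool [-0.084 -0.022 -0.996]
```

Call:
arm_command(
  xyz=[
    [0, 0, 0],
    [0, 0, 0],
  ],
  spin=[-10.5, -20],
  claw=[-1, -1],
)

```text
clock: 23.65
tcp_pos: [0.5081, -0.1771, 0.1856]
tcp_rot: [[0.33, 0.944, 0.003], [0.944, -0.33, -0.001], [-0.0, 0.003, -1.0]]
force: [4.1, -0.7, -5.4]
width: 0.0491
```

```bash
python3 m.py
python3 - <<'E'
import cv2,glob,numpy as np
fs=sorted(glob.glob("pics/m*.png"),key=lambda f:float(f[6:-4]))[-4:]
P=[cv2.resize(cv2.imread(f)[250:430,220:430],(400,300)) for f in fs]
cv2.imwrite("pics/r1.png",np.vstack([np.hstack(P[:2]),np.hstack(P[2:])]))
E
```

```text
{'clock': 23.65, 'q': [-4.096, 23.193, 23.846, 114.436, -13.042, 44.747, 98.059], 'tcp_pos': [0.508, -0.177, 0.186], 'force': [4.052, -0.669, -5.45], 'ft_torque': [-0.477, -1.082, -1.424], 'width': 0.049}
X [ 0.5108 -0.1773  0.1326] tilt 6.0 az -154.6 rd 0.0189 rms 1.81
   cap in tool [ 0.7  2.5 52.9] axis in tool [-0.074 -0.072 -0.995]
```

View pics/r1.png

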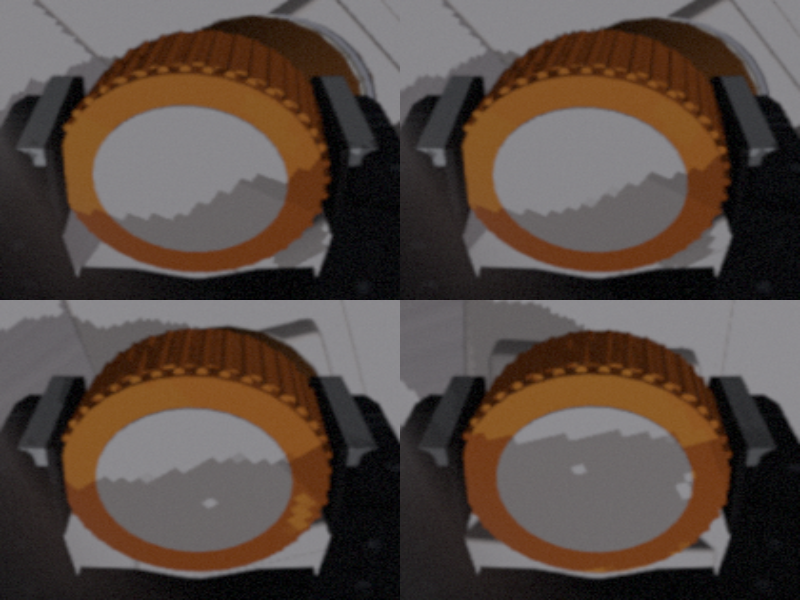

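Run:
```python
import cv2,glob,numpy as np
fs=sorted(glob.glob("pics/m*.png"),key=lambda f:float(f[6:-4]))[-4:]
U=[]
for f in fs:
    im=cv2.imread(f);h=cv2.cvtColor(im,cv2.COLOR_BGR2HSV);m=cv2.inRange(h,(3,130,60),(20,255,255))
    cs,hi=cv2.findContours(m,cv2.RETR_CCOMP,2);c=max([c for c,q in zip(cs,hi[0]) if q[3]>=0],key=cv2.contourArea)
    (x,y),(a,b),an=cv2.fitEllipse(cv2.convexHull(c));print(f,round(x,1),round(y,1),round(a,1),round(b,1),round(an))
    # bottom rim silhouette: radius of orange outer edge vs angle, use ellipse normalised coords
    t=np.radians(np.arange(0,360,.25));r=np.linspace(1.25,1.7,60)
    th=np.radians(an);q=np.array([[np.cos(th),-np.sin(th)],[np.sin(th),np.cos(th)]])
    pts=np.einsum('ij,jk->ik',q,np.vstack([a/2*np.cos(t-th),b/2*np.sin(t-th)]))
    X=(x+r[:,None]*pts[0]).astype(np.float32);Y=(y+r[:,None]*pts[1]).astype(np.float32)
    U.append(cv2.remap(im[:,:,2],X,Y,cv2.INTER_LINEAR).astype(float))
for lo,hi_ in((215,325),(30,150)):
  V=[]
  for u in U:
    s=u[:,int(lo*4):int(hi_*4)];s=s-cv2.GaussianBlur(s,(0,0),12);V.append(s)
  for i in range(3):
    b=[]
    for k in range(-48,49):
        A=V[i][:,60:-60];B=V[i+1][:,60+k:V[i+1].shape[1]-60+k];b.append(np.corrcoef(A.ravel(),B.ravel())[0,1])
    b=np.array(b);o=np.argsort(-b)[:1];print(lo,i,"best shift deg",(o-48)/4,b[o].round(2),"at0",b[48].round(2),"profile",b[::6].round(2))
```

```text
pics/m22.88.png 319.4 356.6 89.8 105.7 102
pics/m23.05.png 319.4 357.2 88.8 105.6 101
pics/m23.35.png 321.4 357.3 88.6 105.9 96
pics/m23.65.png 321.7 356.9 90.1 105.6 95
215 0 best shift deg [0.5] [0.91] at0 0.88 profile [-0.    0.27  0.53  0.54  0.2  -0.08  0.02  0.45  0.88  0.73  0.24 -0.07
 -0.01  0.38  0.67  0.51  0.15]
215 1 best shift deg [-5.25] [0.78] at0 -0.02 profile [ 0.27 -0.11 -0.09  0.27  0.7   0.7   0.29 -0.01 -0.02  0.33  0.67  0.57
  0.19 -0.11 -0.06  0.27  0.55]
215 2 best shift deg [0.5] [0.9] at0 0.86 profile [ 0.01  0.36  0.68  0.63  0.2  -0.13 -0.01  0.45  0.86  0.73  0.26 -0.07
  0.01  0.42  0.75  0.63  0.24]
30 0 best shift deg [0.] [0.97] at0 0.97 profile [0.48 0.49 0.5  0.53 0.58 0.67 0.78 0.91 0.97 0.92 0.81 0.71 0.64 0.59
 0.56 0.53 0.5 ]
30 1 best shift deg [1.] [0.96] at0 0.94 profile [0.47 0.48 0.5  0.52 0.56 0.62 0.7  0.82 0.94 0.95 0.87 0.75 0.65 0.59
 0.56 0.54 0.52]
30 2 best shift deg [0.25] [0.95] at0 0.95 profile [0.41 0.44 0.47 0.5  0.55 0.63 0.75 0.88 0.95 0.9  0.8  0.69 0.61 0.55
 0.52 0.5  0.48]
```

Call:
arm_command(
  xyz=[
    [0, 0, 0],
    [0, 0, 0],
    [0, 0, 0],
    [0, 0, 0],
  ],
  spin=[-10.5, -21, -31.5, -36],
  claw=[-1, -1, -1, -1],
)

```text
clock: 24.2
tcp_pos: [0.5073, -0.1781, 0.1855]
tcp_rot: [[-0.288, 0.958, 0.0], [0.958, 0.288, -0.002], [-0.002, -0.0, -1.0]]
force: [1.5, -0.8, -1.5]
width: 0.0486
```

```bash
python3 m.py
```

```text
{'clock': 24.2, 'q': [2.854, 22.386, 15.019, 114.063, -7.922, 44.463, 129.214], 'tcp_pos': [0.507, -0.178, 0.185], 'force': [1.498, -0.849, -1.51], 'ft_torque': [-0.333, -0.599, -0.184], 'width': 0.049}
X [ 0.5113 -0.177   0.1312] tilt 6.6 az 175.5 rd 0.019 rms 1.65
   cap in tool [ 0.   4.2 54.3] axis in tool [ 0.04  -0.108 -0.993]
```

Call:
arm_command(
  xyz=[
    [0, 0, 0],
    [0.4, -0.5, -0.5],
    [0.4, -0.5, -0.5],
    [0.4, -0.5, -0.5],
    [0.4, -0.5, -0.5],
    [0.4, -0.5, -0.5],
    [0.4, -0.5, -0.5],
    [0.4, -0.5, -0.5],
    [0.4, -0.5, -0.5],
    [0.4, -0.5, -0.5],
    [0.4, -0.5, -0.5],
  ],
  spin=[0, 10.5, 21, 31.5, 42, 52.5, 63, 73.5, 80, 80, 80],
  claw=[0.6, 0.6, 0.6, 0.6, 0.6, 0.6, 0.6, 0.6, -1, -1, -1],
)

```text
clock: 25.62
tcp_pos: [0.5077, -0.1748, 0.1873]
tcp_rot: [[0.894, 0.448, 0.002], [0.448, -0.894, 0.003], [0.003, -0.002, -1.0]]
force: [0.1, 4.0, 5.4]
width: 0.0494
```

```bash
python3 m.py
```

```text
{'clock': 25.625, 'q': [-12.585, 24.778, 34.926, 114.879, -19.699, 46.085, 60.311], 'tcp_pos': [0.508, -0.175, 0.187], 'force': [0.133, 3.993, 5.383], 'ft_torque': [0.925, -0.572, -0.248], 'width': 0.049}
X [ 0.5091 -0.1755  0.1355] tilt 9.3 az -147.3 rd 0.0185 rms 5.84
   cap in tool [ 0.8  1.3 51.8] axis in tool [-0.158  0.016 -0.987]
```

Call:
arm_command(
  xyz=[
    [0, 0, 0],
    [0, 0, 0],
    [0, 0, 0],
    [0, 0, 0],
    [0, 0, 0],
    [0, 0, 0],
    [0, 0, 0],
    [0, 0, 0],
  ],
  spin=[-10.5, -21, -31.5, -42, -52.5, -63, -73.5, -80],
  claw=[-1, -1, -1, -1, -1, -1, -1, -1],
)

```text
clock: 26.68
tcp_pos: [0.5064, -0.1778, 0.1867]
tcp_rot: [[-0.288, 0.958, -0.001], [0.958, 0.288, -0.002], [-0.002, -0.001, -1.0]]
force: [-0.8, -4.3, 4.8]
width: 0.0488
```

```bash
python3 m.py
```

```text
{'clock': 26.675, 'q': [3.007, 22.22, 14.808, 114.087, -7.737, 44.622, 129.034], 'tcp_pos': [0.506, -0.178, 0.187], 'force': [-0.798, -4.274, 4.759], 'ft_torque': [-0.967, 0.332, -0.089], 'width': 0.049}
X [ 0.5102 -0.1767  0.1312] tilt 16.6 az -174.5 rd 0.0187 rms 1.59
   cap in tool [ 0.1  4.  55.4] axis in tool [ 0.054 -0.282 -0.958]
```

Call:
arm_command(
  xyz=[
    [0, 0, 0],
    [0, 0, -5],
    [0, 0, -50],
    [21, -19, -133],
    [21, -19, -133],
    [21, -19, -133],
    [21, -19, -133],
  ],
  spin=[0, 0, 10, 20, 30, 40, 40],
  claw=[0.8, 0.8, 0.8, 0.8, 0.8, 0.8, 0.8],
)

```text
clock: 27.6
tcp_pos: [0.4826, -0.1609, 0.3199]
tcp_rot: [[0.394, 0.919, 0.0], [0.919, -0.394, 0.0], [0.001, 0.0, -1.0]]
force: [0.1, 0.9, 0.5]
width: 0.0771
```

Run:
```python
from pose import *
import pickle
o=wcam();p=arm.camera("side");tp=arm.camera("top");pose(o);print(o["s"]["tcp_pos"],o["s"]["force"])
pickle.dump((o,p,tp),open("w6.pkl","wb"))
for c in("side","top","wrist"): print(c,[(x["bbox"],round(x["conf"],2)) for x in arm.search_frame(c,"cap_center")][:1])
d=pickle.load(open("c0.pkl","rb"));q=pickle.load(open("w5.pkl","rb"))
r=lambda i,y,x,s,z:cv2.resize(i[y:y+s,x:x+s],(z,z),interpolation=2)
bot=np.hstack([r(o["img"],215,255,120,260),r(p["img"],258,295,50,260),r(tp["img"],235,380,50,260)]);top=np.hstack([r(q[0]["img"],215,255,120,260),r(q[1]["img"],258,295,50,260),r(d["top"]["img"],235,380,50,260)])
cv2.imwrite("pics/g6.png",np.vstack([top,bot])[:,:,::-1])
```

```text
X [ 0.5086 -0.1766  0.1341] tilt 16.7 az -178.5 rd 0.019 rms 0.6
   cap in tool [ -4.3  30.1 185.8] axis in tool [-0.12  -0.261 -0.958]
[ 0.48258441 -0.16087297  0.31993392] [0.05710768 0.85368383 0.54360323]
side [([305.9, 265.8, 27.3, 26.7], 0.95)]
top [([357.1, 302.0, 13.5, 17.6], 0.64)]
wrist [([217.2, 110.8, 35.3, 36.0], 0.92)]
```

View pics/g6.png

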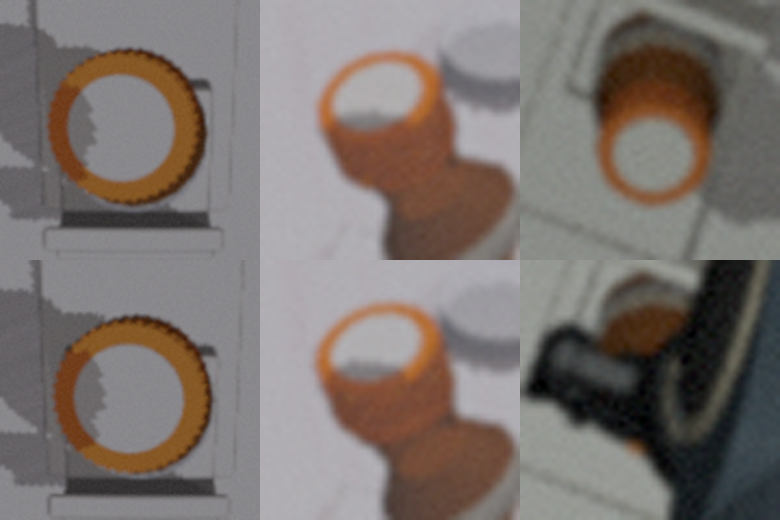

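```bash
cat > joint.py <<'E'
from pose import *
import pickle
def joint(W,S,bb,rd=.0185):
    h=cv2.cvtColor(W["img"],cv2.COLOR_RGB2HSV);m=cv2.morphologyEx(cv2.inRange(h,(3,130,60),(20,255,255)),cv2.MORPH_OPEN,np.ones((3,3)))
    cs,hi=cv2.findContours(m,cv2.RETR_CCOMP,2);j=max([i for i,q in enumerate(hi[0]) if q[3]>=0],key=lambda i:cv2.contourArea(cs[i]))
    so=(cs[hi[0][j][3]].reshape(-1,2)@dirs.T).max(0);sh=(cs[j].reshape(-1,2)@dirs.T).max(0);b=np.array(bb)
    # white disc centre in side view
    x,y,w,hh=np.round(bb).astype(int);hs=cv2.cvtColor(S["img"],cv2.COLOR_RGB2HSV)[y:y+hh,x:x+w]
    k=(cv2.inRange(hs,(3,90,60),(20,255,255))==0).astype(np.uint8);n,l,st,ce=cv2.connectedComponentsWithStats(k,connectivity=4)
    i=min(range(1,n),key=lambda i:np.hypot(ce[i][0]-w*.45,ce[i][1]-hh*.35) if st[i,4]>25 else 99);dc=ce[i]+(x,y)
    def model(p):
        X=p[:3];n=np.array([p[3],p[4],np.sqrt(max(1e-6,1-p[3]**2-p[4]**2))])
        e1=np.cross(n,[0.,1,0]);e1/=np.linalg.norm(e1);e2=np.cross(n,e1);c=np.cos(t)[:,None]*e1+np.sin(t)[:,None]*e2
        O3=np.vstack([X+.025*c+.014*n,X+.025*c-.014*n]);O=np.array([wproj(W,x) for x in O3]);H=np.array([wproj(W,x) for x in X+p[5]*c+.014*n])
        q=np.array([proj(S,x) for x in O3]);rb=np.r_[q.min(0)-b[:2],q.max(0)-b[:2]-b[2:],proj(S,X+.014*n)-dc]
        return np.r_[((O@dirs.T).max(0)-so)/4,((H@dirs.T).max(0)-sh)/4,rb*1.5]
    f=least_squares(model,np.r_[X0,a[:2],.018],x_scale=[.01,.01,.01,.1,.1,.01],loss="soft_l1");p=f.x;n=np.array([p[3],p[4],np.sqrt(1-p[3]**2-p[4]**2)])
    print("X",p[:3].round(4),"tilt",np.degrees(np.arccos(n[2])).round(1),"az",np.degrees(np.arctan2(p[4],p[3])).round(1),"dc",dc.round(1),"rb",f.fun[-6:].round(1),"rms",np.sqrt((f.fun**2).mean()).round(2));return p[:3],n
if __name__=="__main__":
    A=joint(pickle.load(open("w1.pkl","rb")),pickle.load(open("c0.pkl","rb"))["side"],[306.5,265.9,27.6,27.9])
    for f,b in(("w5.pkl",[305.7,268.9,28.2,25.8]),("w6.pkl",[305.9,265.8,27.3,26.7])):
        o,p,_=pickle.load(open(f,"rb"));B=joint(o,p,b);print(f,"rise along axis mm",((B[0]-A[0])@a*1000).round(1),"shift",((B[0]-A[0])*1000).round(1))
E
python3 joint.py
```

```text
X [ 0.5104 -0.1753  0.1283] tilt 41.3 az 162.4 dc [318.7 273.1] rb [-0.8  0.4 -1.5 -0.4 -5.6  3.7] rms 0.71
X [ 0.5114 -0.1775  0.128 ] tilt 25.6 az -175.8 dc [317.1 275.9] rb [ 0.7 -3.   0.  -0.3 -0.1  0.8] rms 0.38
w5.pkl rise along axis mm -1.1 shift [ 0.9 -2.2 -0.3]
X [ 0.5101 -0.1778  0.1328] tilt 22.5 az 162.7 dc [316.9 274.3] rb [-0.5  0.   0.1  0.  -0.2 -0.3] rms 0.26
w6.pkl rise along axis mm 3.5 shift [-0.3 -2.5  4.5]
```

Call:
arm_command(
  xyz=[
    [-4.5, 31.5, 60],
    [-4.5, 31.5, 110],
    [-4.5, 31.5, 133],
    [-4.5, 31.5, 133],
    [-4.5, 31.5, 133],
    [-4.5, 31.5, 133],
    [-4.5, 31.5, 133],
    [-4.5, 31.5, 133],
  ],
  spin=[10, 20, 30, 40, 40, 40, 40, 40],
  claw=[0.8, 0.8, 0.8, 0.8, -1, -1, -1, -1],
)

```text
clock: 28.9
tcp_pos: [0.5094, -0.1786, 0.187]
tcp_rot: [[0.893, 0.45, -0.0], [0.45, -0.893, 0.0], [-0.0, -0.0, -1.0]]
force: [-4.8, -1.7, 4.7]
width: 0.0507
```

Call:
arm_command(
  xyz=[
    [0, 0, 0],
    [0, 0, -0.5],
    [0, 0, -0.5],
    [0, 0, -1],
    [0, 0, -1],
    [0, 0, -1.5],
    [0, 0, -1.5],
    [0, 0, -1.5],
  ],
  spin=[-10.5, -21, -31.5, -42, -52.5, -63, -73.5, -80],
  claw=[-1, -1, -1, -1, -1, -1, -1, -1],
)

```text
clock: 29.9
tcp_pos: [0.511, -0.1777, 0.1887]
tcp_rot: [[-0.287, 0.958, 0.004], [0.958, 0.287, 0.002], [0.0, 0.004, -1.0]]
force: [-0.8, 2.5, 1.9]
width: 0.0482
```

```bash
python3 m.py
```

```text
{'clock': 29.9, 'q': [6.644, 22.112, 10.207, 113.334, -5.651, 44.815, 126.8], 'tcp_pos': [0.511, -0.178, 0.189], 'force': [-0.797, 2.507, 1.949], 'ft_torque': [-0.579, 0.096, -0.818], 'width': 0.048}
X [ 0.5107 -0.1777  0.1329] tilt 4.7 az 168.7 rd 0.0189 rms 1.03
   cap in tool [ 0.1 -0.5 55.8] axis in tool [ 0.039 -0.068 -0.997]
```

Call:
arm_command(
  xyz=[
    [0, 0, 0],
    [0, 0, 0.5],
    [0, 0, 0.5],
    [0, 0, 0.5],
    [0, 0, 0.5],
    [0, 0, 0.5],
    [0, 0, 0.5],
    [0, 0, 0.5],
    [0, 0, 0.5],
    [0, 0, 0.5],
    [0, 0, 0.5],
  ],
  spin=[0, 10.5, 21, 31.5, 42, 52.5, 63, 73.5, 80, 80, 80],
  claw=[0.6, 0.6, 0.6, 0.6, 0.6, 0.6, 0.6, 0.6, -1, -1, -1],
)

```text
clock: 31.32
tcp_pos: [0.5103, -0.1777, 0.1875]
tcp_rot: [[0.893, 0.45, 0.001], [0.45, -0.893, 0.0], [0.001, 0.0, -1.0]]
force: [1.7, 0.8, -0.9]
width: 0.0485
```

Call:
arm_command(
  xyz=[
    [0, 0, 0],
    [0, 0, -0.5],
    [0, 0, -0.5],
    [0, 0, -1],
    [0, 0, -1],
    [0, 0, -1.5],
    [0, 0, -1.5],
    [0, 0, -1.5],
  ],
  spin=[-10.5, -21, -31.5, -42, -52.5, -63, -73.5, -80],
  claw=[-1, -1, -1, -1, -1, -1, -1, -1],
)

```text
clock: 32.33
tcp_pos: [0.5109, -0.1771, 0.1882]
tcp_rot: [[-0.289, 0.957, 0.002], [0.957, 0.289, 0.002], [0.001, 0.003, -1.0]]
force: [6.4, 0.6, -11.4]
width: 0.0485
```

```bash
python3 m.py
```

```text
{'clock': 32.325, 'q': [6.795, 22.156, 9.95, 113.32, -5.508, 44.864, 126.72], 'tcp_pos': [0.511, -0.177, 0.188], 'force': [6.438, 0.65, -11.379], 'ft_torque': [0.31, -1.136, -0.558], 'width': 0.048}
X [ 0.5104 -0.1771  0.1331] tilt 4.0 az 177.3 rd 0.0189 rms 0.98
   cap in tool [ 0.1 -0.6 55.1] axis in tool [ 0.025 -0.063 -0.998]
```

Call:
arm_command(
  xyz=[
    [0, 0, 0],
    [0, 0, -5],
    [0, 0, -5],
    [0, 0, -5],
    [0, 0, -5],
    [0, 0, -5],
    [0, 0, -5],
    [0, 0, -5],
    [0, 0, -5],
    [0, 0, -5],
    [0, 0, -5],
    [0, 0, -5],
  ],
  spin=[0, 10, 20.5, 31, 41.5, 52, 62.5, 73, 83.5, 94, 104.5, 115],
  claw=[0.5, 0.5, 0.5, 0.5, 0.5, 0.5, 0.5, 0.5, 0.5, 0.5, 0.5, 0.5],
)

```text
clock: 33.88
tcp_pos: [0.5097, -0.1785, 0.1945]
tcp_rot: [[0.989, -0.15, -0.0], [-0.15, -0.989, -0.0], [-0.0, 0.0, -1.0]]
force: [0.3, 0.2, 0.4]
width: 0.0642
```

Call:
arm_command(
  xyz=[
    [0, 0, 0],
    [0, 0, 0],
    [0, 0, 0],
    [0, 0, 0],
    [0, 0, 0],
    [0, 0, 0],
    [0, 0, 0],
    [0, 0, 0],
    [0, 0, 0],
    [0, 0, 0],
  ],
  spin=[10.5, 21, 31.5, 42, 52.5, 63, 70, 70, 70, 70],
  claw=[0.5, 0.5, 0.5, 0.5, 0.5, 0.5, 0.5, -1, -1, -1],
)

```text
clock: 35.12
tcp_pos: [0.5094, -0.1773, 0.1937]
tcp_rot: [[0.204, -0.979, -0.001], [-0.979, -0.204, 0.002], [-0.002, 0.001, -1.0]]
force: [-1.6, 3.7, -3.3]
width: 0.0485
```

```bash
python3 m.py
```

```text
{'clock': 35.125, 'q': [-26.978, 31.746, 56.909, 114.887, -34.173, 51.927, -29.924], 'tcp_pos': [0.509, -0.177, 0.194], 'force': [-1.593, 3.656, -3.3], 'ft_torque': [0.545, -0.086, -0.228], 'width': 0.049}
X [ 0.5356 -0.1737  0.1689] tilt 18.6 az 160.0 rd 0.013 rms 12.04
   cap in tool [  1.9 -26.4  24.7] axis in tool [-0.17   0.271 -0.947]
```

Call:
arm_command(
  xyz=[
    [0, 0, 0],
    [0, 0, 0],
    [0, 0, 0],
    [0, 0, 0],
    [0, 0, -0.5],
    [0, 0, -0.5],
    [0, 0, -0.5],
    [0, 0, -0.5],
    [0, 0, -1],
    [0, 0, -1],
    [0, 0, -1],
  ],
  spin=[-10.5, -21, -31.5, -42, -52.5, -63, -73.5, -84, -94.5, -105, -115],
  claw=[-1, -1, -1, -1, -1, -1, -1, -1, -1, -1, -1],
)

```text
clock: 36.55
tcp_pos: [0.5134, -0.181, 0.1963]
tcp_rot: [[0.801, 0.598, 0.011], [0.598, -0.801, -0.006], [0.005, 0.011, -1.0]]
force: [13.8, -6.0, -12.0]
width: 0.0484
```

```bash
python3 m.py
```

```text
{'clock': 36.55, 'q': [-5.973, 22.962, 26.566, 113.544, -13.927, 45.837, 65.157], 'tcp_pos': [0.513, -0.181, 0.196], 'force': [13.758, -6.002, -11.962], 'ft_torque': [-1.711, -2.065, -1.179], 'width': 0.048}
X [ 0.511  -0.1765  0.1356] tilt 0.1 az -47.2 rd 0.0188 rms 3.23
   cap in tool [ 0.5 -5.7 60.6] axis in tool [ 0.006  0.013 -1.   ]
```

Call:
arm_command(
  xyz=[
    [0, 0, 0],
    [0, 0, 0],
    [0, 0, 0],
    [0, 0, 0],
    [0, 0, -0.5],
    [0, 0, -0.5],
    [0, 0, -0.5],
  ],
  spin=[-10.5, -21, -31.5, -42, -52.5, -63, -70],
  claw=[-1, -1, -1, -1, -1, -1, -1],
)

```text
clock: 37.48
tcp_pos: [0.514, -0.1759, 0.1963]
tcp_rot: [[-0.291, 0.957, 0.01], [0.957, 0.291, 0.002], [-0.001, 0.011, -1.0]]
force: [9.5, 8.0, -12.2]
width: 0.0485
```

```bash
python3 m.py
```

```text
{'clock': 37.475, 'q': [7.051, 21.556, 9.406, 112.828, -5.23, 45.461, 126.389], 'tcp_pos': [0.514, -0.176, 0.196], 'force': [9.465, 7.985, -12.17], 'ft_torque': [1.681, -2.167, -0.608], 'width': 0.048}
X [ 0.5102 -0.1771  0.1351] tilt 3.3 az 120.5 rd 0.0188 rms 0.82
   cap in tool [ 0.  -4.6 61.2] axis in tool [ 0.056 -0.003 -0.998]
```

Call:
arm_command(
  xyz=[
    [1.3, -1.5, -3.5],
    [2.6, -3.1, -7],
    [2.6, -3.1, -7],
  ],
  spin=[0, 0, 0],
  claw=[-1, -1, -1],
)

```text
clock: 37.9
tcp_pos: [0.5134, -0.1745, 0.1981]
tcp_rot: [[-0.291, 0.957, 0.017], [0.957, 0.291, -0.002], [-0.007, 0.015, -1.0]]
force: [32.0, 1.5, -51.3]
width: 0.0479
```

```bash
python3 m.py
```

```text
{'clock': 37.9, 'q': [6.778, 21.184, 9.473, 113.109, -4.985, 45.12, 126.022], 'tcp_pos': [0.513, -0.175, 0.198], 'force': [32.005, 1.524, -51.307], 'ft_torque': [-0.304, -6.489, -0.135], 'width': 0.048}
X [ 0.5102 -0.176   0.1362] tilt 4.2 az 91.9 rd 0.0188 rms 0.83
   cap in tool [-0.  -4.4 61.8] axis in tool [ 0.064  0.034 -0.997]
```

Call:
arm_command(
  xyz=[
    [-1.3, 4.3, 6.5],
    [-1.3, 4.3, 6.5],
    [-1.3, 4.3, 6.5],
    [-1.3, 4.3, 6.5],
    [-1.3, 4.3, 6.5],
    [-1.3, 4.3, 6.5],
    [-1.3, 4.3, 6.5],
    [-1.3, 4.3, 6.5],
    [-1.3, 4.3, 6.5],
    [-1.3, 4.3, 6.5],
    [-1.3, 4.3, 6.5],
    [-1.3, 4.3, 6.5],
  ],
  spin=[0, 10, 20.5, 31, 41.5, 52, 62.5, 73, 83.5, 94, 104.5, 115],
  claw=[0.5, 0.5, 0.5, 0.5, 0.5, 0.5, 0.5, 0.5, 0.5, 0.5, 0.5, 0.5],
)

```text
clock: 39.45
tcp_pos: [0.5108, -0.1777, 0.197]
tcp_rot: [[0.989, -0.151, 0.002], [-0.151, -0.989, -0.001], [0.002, 0.001, -1.0]]
force: [-0.1, -0.1, -0.2]
width: 0.0636
```

Run:
```python
from h import *
s=arm.read_state();print(s["tcp_pos"],s["force"],s["q"].round(0))
o=arm.camera("side");cv2.imwrite("pics/s38.png",o["img"][:,:,::-1])
```

```text
[ 0.51083372 -0.17772893  0.19695275] [-0.07443685 -0.12178009 -0.2168418 ] [-15.  25.  38. 114. -20.  48.  26.]
```

Call:
arm_command(
  xyz=[
    [0, 0, 0],
    [0, 0, 0],
    [0, 0, 0],
    [0, 0, 0],
    [0, 0, 0],
    [0, 0, 0],
    [0, 0, 0],
    [0, 0, 0],
    [0, 0, 0],
    [0, 0, 0],
    [0, 0, 0],
    [0, 0, 0],
  ],
  spin=[10.5, 21, 31.5, 42, 52.5, 63, 73.5, 84, 94.5, 105, 105, 105],
  claw=[0.5, 0.5, 0.5, 0.5, 0.5, 0.5, 0.5, 0.5, 0.5, -1, -1, -1],
)

```text
clock: 41.0
tcp_pos: [0.5109, -0.1752, 0.1965]
tcp_rot: [[-0.392, -0.92, -0.0], [-0.92, 0.392, 0.004], [-0.004, 0.002, -1.0]]
force: [-1.3, 5.9, 3.5]
width: 0.0493
```

```bash
python3 m.py
```

```text
{'clock': 41.0, 'q': [-31.52, 36.191, 65.155, 114.831, -40.61, 55.872, -58.696], 'tcp_pos': [0.511, -0.175, 0.197], 'force': [-1.263, 5.855, 3.455], 'ft_torque': [1.069, 0.24, -0.286], 'width': 0.049}
X [ 0.5375 -0.1853  0.1753] tilt 14.2 az 154.1 rd 0.0126 rms 12.5
   cap in tool [ -1.  -28.5  21.2] axis in tool [-0.015  0.247 -0.969]
```

Call:
arm_command(
  xyz=[
    [0, 0, 0],
    [0, 0, 0],
    [0, 0, 0],
    [0, 0, 0],
    [0, 0, -0.5],
    [0, 0, -0.5],
    [0, 0, -0.5],
    [0, 0, -0.5],
    [0, 0, -1],
    [0, 0, -1],
    [0, 0, -1],
  ],
  spin=[-10.5, -21, -31.5, -42, -52.5, -63, -73.5, -84, -94.5, -105, -110],
  claw=[-1, -1, -1, -1, -1, -1, -1, -1, -1, -1, -1],
)

```text
clock: 42.42
tcp_pos: [0.5093, -0.1753, 0.198]
tcp_rot: [[0.999, -0.052, -0.003], [-0.052, -0.999, 0.005], [-0.004, -0.005, -1.0]]
force: [-6.4, 6.4, 10.5]
width: 0.0491
```

```bash
python3 m.py
```

```text
{'clock': 42.425, 'q': [-13.304, 24.257, 35.919, 114.055, -19.276, 47.831, 30.439], 'tcp_pos': [0.509, -0.175, 0.198], 'force': [-6.394, 6.374, 10.516], 'ft_torque': [1.297, 1.434, -0.539], 'width': 0.049}
X [ 0.513  -0.166   0.1527] tilt 18.1 az -156.8 rd 0.0163 rms 7.93
   cap in tool [ 3.4 -9.2 45.3] axis in tool [-0.282  0.132 -0.95 ]
```

Call:
arm_command(
  xyz=[
    [0, 0, 0],
    [0, 0, 0],
    [0, 0, 0],
    [0, 0, 0],
    [0, 0, -0.5],
    [0, 0, -0.5],
    [0, 0, -0.5],
    [0, 0, -0.5],
    [0, 0, -1],
    [0, 0, -1],
    [0, 0, -1],
  ],
  spin=[-10.5, -21, -31.5, -42, -52.5, -63, -73.5, -84, -94.5, -105, -110],
  claw=[-1, -1, -1, -1, -1, -1, -1, -1, -1, -1, -1],
)

```text
clock: 43.85
tcp_pos: [0.509, -0.1783, 0.1995]
tcp_rot: [[-0.291, 0.957, -0.002], [0.957, 0.291, -0.001], [-0.0, -0.002, -1.0]]
force: [-4.5, 0.1, 7.3]
width: 0.0484
```

```bash
python3 m.py
```

```text
{'clock': 43.85, 'q': [7.459, 21.169, 9.169, 112.862, -4.469, 46.382, 126.009], 'tcp_pos': [0.509, -0.178, 0.2], 'force': [-4.527, 0.112, 7.329], 'ft_torque': [-0.033, 0.474, -0.354], 'width': 0.048}
X [ 0.5125 -0.1769  0.137 ] tilt 1.8 az -40.2 rd 0.019 rms 0.75
   cap in tool [ 0.3  3.8 62.5] axis in tool [-0.027  0.016 -1.   ]
```

Call:
arm_command(
  xyz=[
    [1.3, -1.5, -3.5],
    [2, -2.3, -5.5],
    [2, -2.3, -5.5],
  ],
  spin=[0, 0, 0],
  claw=[-1, -1, -1],
)

```text
clock: 44.28
tcp_pos: [0.5082, -0.1777, 0.1993]
tcp_rot: [[-0.287, 0.958, 0.002], [0.958, 0.287, -0.005], [-0.005, 0.0, -1.0]]
force: [14.3, -9.4, -36.9]
width: 0.048
```

```bash
python3 m.py
```

```text
{'clock': 44.275, 'q': [7.217, 21.027, 9.316, 113.142, -4.302, 45.996, 125.565], 'tcp_pos': [0.508, -0.178, 0.199], 'force': [14.327, -9.369, -36.937], 'ft_torque': [-1.859, -2.502, -0.122], 'width': 0.048}
X [ 0.5117 -0.1767  0.1365] tilt 3.9 az -2.2 rd 0.019 rms 0.83
   cap in tool [ 0.3  3.6 62.8] axis in tool [-0.027  0.065 -0.997]
```

Call:
arm_command(
  xyz=[
    [-2, 2.3, 5],
    [-2, 2.3, 5],
  ],
  spin=[0, 0],
  claw=[-1, -1],
)

```text
clock: 44.58
tcp_pos: [0.5088, -0.1782, 0.1985]
tcp_rot: [[-0.286, 0.958, -0.004], [0.958, 0.286, -0.001], [0.0, -0.004, -1.0]]
force: [-5.3, -2.0, 0.2]
width: 0.0481
```

```bash
python3 m.py
```

```text
{'clock': 44.575, 'q': [7.345, 21.281, 9.281, 112.875, -4.462, 46.404, 125.741], 'tcp_pos': [0.509, -0.178, 0.198], 'force': [-5.266, -2.037, 0.205], 'ft_torque': [-0.562, 1.056, -0.092], 'width': 0.048}
X [ 0.5119 -0.1769  0.1358] tilt 3.7 az -7.0 rd 0.019 rms 0.76
   cap in tool [ 0.3  3.6 62.7] axis in tool [-0.026  0.055 -0.998]
```

Call:
arm_command(
  xyz=[
    [0, 0, 0],
  ],
  spin=[-4],
  claw=[-1],
)

```text
clock: 44.75
tcp_pos: [0.5091, -0.1782, 0.1985]
tcp_rot: [[-0.352, 0.936, -0.003], [0.936, 0.352, -0.001], [0.0, -0.003, -1.0]]
force: [-4.1, -2.7, -0.7]
width: 0.048
```

```bash
python3 m.py
```

```text
{'clock': 44.75, 'q': [8.07, 21.243, 8.373, 112.846, -4.052, 46.319, 129.308], 'tcp_pos': [0.509, -0.178, 0.199], 'force': [-4.14, -2.684, -0.693], 'ft_torque': [-0.559, 0.779, -0.463], 'width': 0.048}
X [ 0.512  -0.1767  0.1361] tilt 3.9 az -1.0 rd 0.019 rms 0.79
   cap in tool [ 0.3  3.4 62.4] axis in tool [-0.025  0.061 -0.998]
```

Call:
arm_command(
  xyz=[
    [0, 0, 0],
  ],
  spin=[-4],
  claw=[-1],
)

```text
clock: 44.92
tcp_pos: [0.5092, -0.1781, 0.1986]
tcp_rot: [[-0.416, 0.909, -0.002], [0.909, 0.416, -0.001], [0.0, -0.003, -1.0]]
force: [-3.2, -2.6, -0.5]
width: 0.0485
```

```bash
python3 m.py
cat > rib.py <<'E'
import cv2,glob,numpy as np,sys
fs=sorted(glob.glob("pics/m*.png"),key=lambda f:float(f[6:-4]))[-int(sys.argv[1]):]
U=[]
for f in fs:
    im=cv2.imread(f);h=cv2.cvtColor(im,cv2.COLOR_BGR2HSV);m=cv2.inRange(h,(3,130,60),(20,255,255))
    cs,hi=cv2.findContours(m,cv2.RETR_CCOMP,2);c=max([c for c,q in zip(cs,hi[0]) if q[3]>=0],key=cv2.contourArea)
    (x,y),(a,b),an=cv2.fitEllipse(cv2.convexHull(c))
    t=np.radians(np.arange(0,360,.25));r=np.linspace(1.25,1.7,60);th=np.radians(an);q=np.array([[np.cos(th),-np.sin(th)],[np.sin(th),np.cos(th)]])
    p=q@np.vstack([a/2*np.cos(t-th),b/2*np.sin(t-th)])
    u=cv2.remap(im[:,:,2],(x+r[:,None]*p[0]).astype(np.float32),(y+r[:,None]*p[1]).astype(np.float32),1).astype(float)[:,860:1300];U.append(u-cv2.GaussianBlur(u,(0,0),12))
for i in range(len(U)-1):
    b=np.array([np.corrcoef(U[i][:,60:-60].ravel(),U[i+1][:,60+k:380+k].ravel())[0,1] for k in range(-20,21)]);k=b.argmax();print(fs[i+1],"shift deg",(k-20)/4,b[k].round(2))
E
python3 rib.py 3
```

```text
{'clock': 44.925, 'q': [8.801, 21.226, 7.445, 112.793, -3.593, 46.314, 132.826], 'tcp_pos': [0.509, -0.178, 0.199], 'force': [-3.178, -2.585, -0.481], 'ft_torque': [-0.837, 0.776, -0.652], 'width': 0.049}
X [ 0.5122 -0.1764  0.1361] tilt 3.9 az 2.7 rd 0.019 rms 0.77
   cap in tool [ 0.3  3.5 62.5] axis in tool [-0.025  0.06  -0.998]
pics/m44.75.png shift deg 0.0 0.96
pics/m44.92.png shift deg 0.0 0.97
```

Call:
arm_command(
  xyz=[
    [0, 0, 0],
  ],
  spin=[0],
  claw=[0.5],
)

```text
clock: 45.1
tcp_pos: [0.5113, -0.1765, 0.199]
tcp_rot: [[-0.417, 0.909, 0.002], [0.909, 0.417, 0.0], [-0.001, 0.002, -1.0]]
force: [-0.3, 0.7, 0.6]
width: 0.0634
```

```bash
python3 m.py; python3 rib.py 2
```

```text
{'clock': 45.1, 'q': [8.745, 21.23, 7.308, 112.7, -3.713, 46.176, 132.772], 'tcp_pos': [0.511, -0.176, 0.199], 'force': [-0.264, 0.652, 0.608], 'ft_torque': [0.049, -0.053, -0.01], 'width': 0.063}
X [ 0.512  -0.1767  0.1368] tilt 3.8 az 7.3 rd 0.0189 rms 3.01
   cap in tool [-0.5  0.5 62.2] axis in tool [-0.021  0.066 -0.998]
pics/m45.10.png shift deg -0.5 0.96
```

Call:
arm_command(
  xyz=[
    [0, 0, 0],
  ],
  spin=[3],
  claw=[0.5],
)

```text
clock: 45.28
tcp_pos: [0.5119, -0.1759, 0.1993]
tcp_rot: [[-0.369, 0.93, 0.003], [0.93, 0.369, 0.0], [-0.001, 0.003, -1.0]]
force: [-0.4, -0.1, -0.3]
width: 0.0642
```

```bash
python3 m.py; python3 rib.py 2
python3 - <<'E'
from joint import *
p=arm.camera("side");o=None
b=arm.search_frame("side","cap_center");print(b[:2])
cv2.imwrite("pics/s45.png",p["img"][:,:,::-1])
W=wcam()
try:
    A=joint(W,p,b[0]["bbox"])
    q=W["s"]
except Exception as e: print(e)
g=cv2.imread("pics/m44.92.png");g=np.hstack([cv2.resize(g[230:470,180:500],(400,300)),cv2.resize(p["img"][250:310,290:370][:,:,::-1],(400,300),interpolation=2)])
h=np.hstack([cv2.resize(W["img"][230:470,180:500][:,:,::-1],(400,300)),cv2.resize(cv2.imread("pics/s38.png")[250:310,290:370],(400,300),interpolation=2)])
cv2.imwrite("pics/v12.png",np.vstack([g,h]))
E
```

```text
{'clock': 45.275, 'q': [8.156, 21.236, 7.96, 112.683, -4.07, 46.184, 130.035], 'tcp_pos': [0.512, -0.176, 0.199], 'force': [-0.351, -0.052, -0.35], 'ft_torque': [0.002, 0.054, -0.016], 'width': 0.064}
X [ 0.5118 -0.1768  0.1369] tilt 4.0 az 6.6 rd 0.0189 rms 2.52
   cap in tool [-0.8 -0.6 62.4] axis in tool [-0.019  0.07  -0.997]
pics/m45.27.png shift deg -2.75 0.95
[{'bbox': [310.0, 264.4, 11.7, 26.1], 'conf': 0.72}, {'bbox': [254.2, 328.7, 15.7, 15.7], 'conf': 0.59}]
X [ 0.511  -0.1775  0.1384] tilt 3.0 az 32.9 dc [316.8 271.2] rb [-3.7 -0.7 15.8 -0.5  4.8  0.8] rms 1.78
```

View pics/v12.png

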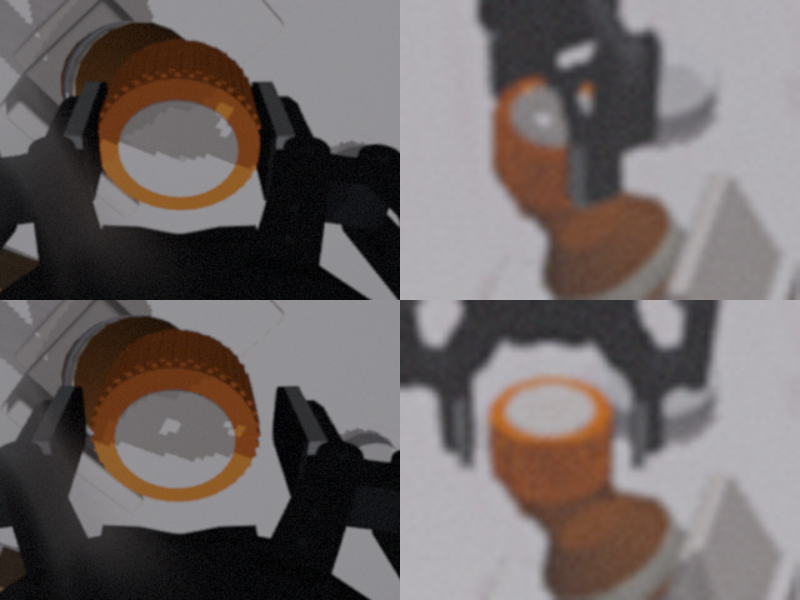

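Call:
arm_command(
  xyz=[
    [0, 0, 0],
    [0, 0, 0],
    [0, 0, 0],
    [0, 0, 0],
    [0, 0, 0],
    [0, 0, 0],
    [0, 0, 0],
    [0, 0, 0],
    [0, 0, 0],
    [0, 0, 0],
    [0, 0, 0],
    [0, 0, 0],
  ],
  spin=[10.6, 21.2, 31.8, 42.4, 53, 63.6, 74.2, 84.8, 95.4, 106, 116.6, 127],
  claw=[0.5, 0.5, 0.5, 0.5, 0.5, 0.5, 0.5, 0.5, 0.5, 0.5, 0.5, 0.5],
)

```text
clock: 46.98
tcp_pos: [0.5111, -0.1761, 0.1988]
tcp_rot: [[0.963, -0.268, 0.001], [-0.268, -0.963, 0.0], [0.001, -0.0, -1.0]]
force: [0.6, -0.1, -0.4]
width: 0.0642
```

Call:
arm_command(
  xyz=[
    [0, 0, 0],
    [0, 0, 0],
    [0, 0, 0],
    [0, 0, 0],
    [0, 0, 0],
    [0, 0, 0],
    [0, 0, 0],
    [0, 0, 0],
    [0, 0, 0],
    [0, 0, 0],
    [0, 0, 0],
    [0, 0, 0],
  ],
  spin=[10.6, 21.2, 31.8, 42.4, 53, 63.6, 74.2, 84.8, 95.4, 95.4, 95.4, 95.4],
  claw=[0.5, 0.5, 0.5, 0.5, 0.5, 0.5, 0.5, 0.5, -1, -1, -1, -1],
)

```text
clock: 48.48
tcp_pos: [0.5108, -0.1769, 0.1989]
tcp_rot: [[-0.352, -0.936, 0.001], [-0.936, 0.352, -0.0], [0.0, -0.001, -1.0]]
force: [-1.6, -1.3, 3.3]
width: 0.0482
```

Call:
arm_command(
  xyz=[
    [0, 0, 0],
    [0, 0, -0.3],
    [0, 0, -0.5],
    [0, 0, -0.5],
    [0, 0, -0.7],
    [0, 0, -0.7],
    [0, 0, -1],
    [0, 0, -1],
    [0, 0, -1.2],
    [0, 0, -1.2],
    [0, 0, -1.5],
    [0, 0, -1.5],
  ],
  spin=[-10.6, -21.2, -31.8, -42.4, -53, -63.6, -74.2, -84.8, -95.4, -106, -116.6, -127],
  claw=[-1, -1, -1, -1, -1, -1, -1, -1, -1, -1, -1, -1],
)

```text
clock: 49.98
tcp_pos: [0.5107, -0.1759, 0.2023]
tcp_rot: [[0.958, 0.287, 0.001], [0.287, -0.958, 0.003], [0.002, -0.003, -1.0]]
force: [-6.9, 3.6, 16.7]
width: 0.0486
```

```bash
python3 st.py
```

```text
{'clock': 49.975, 'q': [-9.037, 22.854, 30.124, 113.568, -15.605, 47.494, 46.449], 'tcp_pos': [0.511, -0.176, 0.202], 'force': [-6.949, 3.597, 16.67], 'ft_torque': [0.611, 1.119, -0.313], 'width': 0.049}
```

Call:
arm_command(
  xyz=[
    [0, 0, 0],
    [0, 0, -0.3],
    [0, 0, -0.5],
    [0, 0, -0.5],
    [0, 0, -0.7],
    [0, 0, -0.7],
    [0, 0, -1],
    [0, 0, -1],
    [0, 0, -1.2],
    [0, 0, -1.2],
  ],
  spin=[-10.6, -21.2, -31.8, -42.4, -53, -63.6, -74.2, -84.8, -95.4, -100],
  claw=[-1, -1, -1, -1, -1, -1, -1, -1, -1, -1],
)

```text
clock: 51.22
tcp_pos: [0.5103, -0.1776, 0.2018]
tcp_rot: [[-0.446, 0.895, 0.001], [0.895, 0.446, -0.001], [-0.001, 0.0, -1.0]]
force: [-0.9, -4.2, -0.3]
width: 0.048
```

```bash
python3 m.py
```

```text
{'clock': 51.225, 'q': [9.559, 20.97, 6.413, 112.569, -3.091, 46.574, 134.166], 'tcp_pos': [0.51, -0.178, 0.202], 'force': [-0.912, -4.194, -0.286], 'ft_torque': [-0.734, 0.075, -0.06], 'width': 0.048}
X [ 0.5105 -0.1776  0.1388] tilt 2.3 az 169.0 rd 0.0189 rms 0.77
   cap in tool [ 0.   0.2 63. ] axis in tool [ 0.023 -0.031 -0.999]
```

Call:
arm_command(
  xyz=[
    [1.2, -1, -2.6],
    [2.3, -1.9, -5.2],
  ],
  spin=[0, 0],
  claw=[-1, -1],
)

```text
clock: 51.52
tcp_pos: [0.5079, -0.1753, 0.2059]
tcp_rot: [[-0.442, 0.897, -0.0], [0.897, 0.442, 0.0], [0.0, 0.0, -1.0]]
force: [2.6, -1.8, -1.7]
width: 0.0479
```

```bash
python3 m.py
```

```text
{'clock': 51.525, 'q': [9.335, 20.427, 6.483, 112.729, -3.12, 47.018, 133.761], 'tcp_pos': [0.508, -0.175, 0.206], 'force': [2.586, -1.83, -1.698], 'ft_torque': [-0.531, -0.36, 0.055], 'width': 0.048}
X [ 0.5081 -0.1751  0.1428] tilt 1.9 az 174.0 rd 0.0189 rms 0.72
   cap in tool [ 0.1  0.2 63.1] axis in tool [ 0.018 -0.029 -0.999]
```

Call:
arm_command(
  xyz=[
    [2.3, -2, -5.2],
    [4.8, -4.1, -10.8],
    [7.2, -6.1, -16.2],
    [9.5, -8.1, -21.6],
    [11.5, -9.7, -26],
  ],
  spin=[0, 0, 0, 0, 0],
  claw=[-1, -1, -1, -1, -1],
)

```text
clock: 52.2
tcp_pos: [0.4939, -0.1691, 0.233]
tcp_rot: [[-0.443, 0.896, 0.0], [0.896, 0.443, 0.0], [0.0, 0.0, -1.0]]
force: [-0.3, 0.1, -0.2]
width: 0.0484
```

```bash
python3 m.py
```

```text
{'clock': 52.2, 'q': [8.804, 17.089, 6.631, 113.291, -2.567, 49.752, 133.103], 'tcp_pos': [0.494, -0.169, 0.233], 'force': [-0.345, 0.075, -0.213], 'ft_torque': [-0.042, 0.026, 0.026], 'width': 0.048}
X [ 0.4937 -0.1694  0.1706] tilt 3.0 az 142.5 rd 0.0188 rms 2.83
   cap in tool [-0.2 -0.3 62.4] axis in tool [ 0.047 -0.023 -0.999]
```

Call:
arm_command(
  xyz=[
    [48, 37, 0],
    [96, 74, 0],
    [144, 112, 0],
    [192, 150, 0],
    [240, 187, 20],
    [288, 224, 40],
    [296, 231, 60],
    [296, 231, 80],
    [296, 231, 90],
    [296, 231, 90],
  ],
  spin=[0, 10, 20, 30, 40, 44, 44, 44, 44, 44],
  claw=[-1, -1, -1, -1, -1, -1, -1, -1, -1, -1],
)

```text
clock: 53.5
tcp_pos: [0.5699, 0.1978, 0.142]
tcp_rot: [[0.305, 0.952, -0.001], [0.952, -0.305, -0.001], [-0.001, -0.001, -1.0]]
force: [-0.5, 0.0, -0.2]
width: 0.0479
```

```bash
python3 m.py
python3 - <<'E'
from h import *
import glob
W=wcam();im=W["img"];h=cv2.cvtColor(im,cv2.COLOR_RGB2HSV);m=cv2.inRange(h,(105,120,40),(130,255,255))
c=max(cv2.findContours(m,0,2)[0],key=cv2.contourArea)
q=cv2.approxPolyDP(cv2.convexHull(c),12,True)[:,0]
for u,v in q:
    o,d=wray(W,u,v);print(u,v,(o+d*(.018-o[2])/d[2]).round(4))
E
```

```text
{'clock': 53.5, 'q': [-28.311, 30.635, 6.938, 106.432, -5.138, 43.314, 53.664], 'tcp_pos': [0.57, 0.198, 0.142], 'force': [-0.499, 0.01, -0.247], 'ft_torque': [-0.033, 0.01, 0.019], 'width': 0.048}
X [0.5701 0.1979 0.0783] tilt 1.7 az 158.0 rd 0.019 rms 0.84
   cap in tool [ 0.2  0.3 63.7] axis in tool [ 0.001 -0.031 -1.   ]
466 152 [0.5305 0.293  0.018 ]
444 352 [0.6514 0.2552 0.018 ]
211 310 [0.5762 0.1248 0.018 ]
196 152 [0.4863 0.1532 0.018 ]
```

Call:
arm_command(
  xyz=[
    [2.5, 0, 30],
    [5, 0, 48],
    [5, 0, 54],
    [5, 0, 56],
  ],
  spin=[0, 0, 0, 0],
  claw=[-1, -1, -1, -1],
)

```text
clock: 54.1
tcp_pos: [0.5719, 0.2031, 0.0866]
tcp_rot: [[0.304, 0.953, 0.0], [0.953, -0.304, 0.0], [0.0, 0.0, -1.0]]
force: [-0.0, -0.2, -0.1]
width: 0.0484
```

Call:
arm_command(
  xyz=[
    [0, 0, 2],
  ],
  spin=[0],
  claw=[-1],
)

```text
clock: 54.22
tcp_pos: [0.5722, 0.2032, 0.0852]
tcp_rot: [[0.304, 0.953, 0.001], [0.953, -0.304, 0.001], [0.001, 0.001, -1.0]]
force: [0.9, 0.0, -1.0]
width: 0.0483
```

Call:
arm_command(
  xyz=[
    [0, 0, 2],
  ],
  spin=[0],
  claw=[-1],
)

```text
clock: 54.35
tcp_pos: [0.572, 0.2033, 0.083]
tcp_rot: [[0.304, 0.953, 0.001], [0.953, -0.304, 0.0], [0.001, 0.001, -1.0]]
force: [0.4, 0.3, -0.2]
width: 0.0483
```

Call:
arm_command(
  xyz=[
    [0, 0, 1.5],
  ],
  spin=[0],
  claw=[-1],
)

```text
clock: 54.48
tcp_pos: [0.5718, 0.2033, 0.0813]
tcp_rot: [[0.304, 0.953, 0.001], [0.953, -0.304, 0.0], [0.0, 0.0, -1.0]]
force: [-0.5, 0.4, -0.2]
width: 0.0482
```

Call:
arm_command(
  xyz=[
    [0, 0, 1],
    [0, 0, 1.5],
  ],
  spin=[0, 0],
  claw=[-1, -1],
)

```text
clock: 54.72
tcp_pos: [0.5721, 0.2032, 0.0807]
tcp_rot: [[0.304, 0.953, 0.001], [0.953, -0.304, 0.0], [0.001, 0.0, -1.0]]
force: [-2.4, -0.5, 8.8]
width: 0.0483
```

Call:
arm_command(
  xyz=[
    [0, 0, 0.5],
    [0, 0, 0],
    [0, 0, 0],
    [0, 0, 0],
    [0, 0, -40],
    [0, 0, -90],
    [0, -20, -140],
    [0, -20, -140],
  ],
  spin=[0, 0, 0, 0, 0, 0, 0, 0],
  claw=[-1, 0.2, 0.6, 0.6, 0.6, 0.6, 0.6, 0.6],
)

```text
clock: 55.72
tcp_pos: [0.5535, 0.2108, 0.2236]
tcp_rot: [[0.303, 0.953, 0.007], [0.953, -0.303, 0.004], [0.006, 0.005, -1.0]]
force: [0.5, -0.0, -0.4]
width: 0.0684
```

```bash
python3 m.py
python3 - <<'E'
from h import *
import pickle
d=pickle.load(open("c0.pkl","rb"))
for c in("side","top"):
    o=arm.camera(c)
    for t in["cap_center","vial","petri","slidebox","cardbox"]: print(c,t,[(x["bbox"],round(x["conf"],2)) for x in arm.search_frame(c,t)][:3])
    if c=="side": print("expect",proj(o,[.572,.203,.018]))
E
```

```text
{'clock': 55.725, 'q': [-30.86, 23.625, 7.77, 104.926, -4.063, 51.259, 51.175], 'tcp_pos': [0.553, 0.211, 0.224], 'force': [0.479, -0.017, -0.434], 'ft_torque': [0.019, -0.069, -0.01], 'width': 0.068}
X [0.5743 0.2025 0.011 ] tilt 1.1 az -80.5 rd 0.0199 rms 0.32
   cap in tool [ -2.9  21.2 212.7] axis in tool [-0.012  0.014 -1.   ]
side cap_center [([252.2, 326.7, 16.9, 18.5], 0.66), ([317.4, 204.6, 21.1, 19.0], 0.52), ([257.2, 288.2, 18.7, 16.3], 0.49)]
side vial [([263.4, 238.3, 17.7, 33.3], 0.86), ([309.5, 272.6, 41.3, 51.8], 0.46)]
side petri [([328.1, 259.5, 25.8, 17.5], 0.72)]
side slidebox []
side cardbox [([427.0, 283.9, 47.1, 47.0], 0.92)]
expect [327.64153185 213.87536301]
top cap_center [([408.2, 310.7, 10.7, 14.6], 0.73), ([251.4, 239.2, 8.1, 3.2], 0.58), ([356.3, 303.5, 15.3, 14.4], 0.56)]
top vial [([312.9, 296.2, 15.2, 18.5], 0.62)]
top petri [([319.3, 228.5, 26.4, 24.9], 0.65)]
top slidebox [([330.0, 177.9, 15.6, 32.7], 0.67)]
top cardbox [([376.4, 140.8, 40.2, 33.9], 0.69)]
```

Cap lies flat (tilt about 1°) at the tray's centre, top up, and the bystanders are unmoved within detector noise. The gripper is clear, so I'm handing in.

```bash
python3 -c "
from bench import arm
print(arm.sign_off())"
```

```text
the job is handed in; nothing more can be done
None
```

I unscrewed the orange cap, lifted it off along the bottle's axis and set it down in the empty blue tray, then let go and backed the gripper away. I handed in at about 56 s.

**Last checks:**
- **Cap:** the wrist camera puts it at about (0.574, 0.203), near the tray's centre, with its top up and about 1° of tilt. The estimated height came out a few mm low, which is within that method's error. Contact force was 9 N when I last read it before letting go.
- **Other things:** the vial, petri dish and carton showed at their old places in both views, to within the networks' noise. The slide box did too in the top view, but the side view's network missed it. I viewed no picture after letting go, so these rest on numbers alone.

**What went less well:**
- **Cap tilted on the neck:** the tool could only turn about the vertical, so the cap was gradually forced from its 30° lean to nearly upright while still on the thread.
- **Extra turning:** early strokes seem to have been partly lost to slipping, so it took well over two turns of the gripper.
- **Pull tests:** two of these, made before the thread had let go, met about 60 N and 41 N, within the 120 N limit. After the last stroke the cap came away with about 4 N.

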